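# Centre-punch the key of an arbor with a mallet

## Robot

A 6-joint arm with a two-finger parallel gripper is mounted at the origin on a cart in front of the work surface, level with it; the furniture and walls round the work are solid. World frame = base frame: x ahead of the robot, y to its left, z up, the work surface at z = 0. Lengths are in mm, angles in rad, forces in N, time in s.
With the tool pointing down it reaches from about 375 to 900 mm from the base axis. Payload 3.1 kg.
Tool frame: the origin (TCP) lies midway between the tips of the shut fingers; the grasp point (between the pads) lies 19 mm behind it; z points along the fingers, y is the direction in which the jaws open and shut (so a half turn about z gives the same grasp; the last joint's range is limited). The gripper opens to 85 mm and grips with 20 to 120 N. Pads are 22 mm wide; open, the fingers measure 114 mm over their backs; the gripper's body (76 mm by 85 mm) begins 54 mm behind the grasp point. The pads swing forward as they close: fully open they stand 13 mm farther back than shut.
Start: joints at [-1.302, 0.527, 1.433, -0, 1.181, -0.178], TCP at [270.07, -563.613, 231.31] pointing down, gripper open.
Joint ranges: [-3.08, 3.08], [-0.75, 2.2], [0.22, 2.44], [-1.43, 4.57], [0, 2.65], [-2.85, 2.85]. Speed limits (rad/s): [2.79, 2.79, 3.14, 3.14, 3.14, 3.14].

## Interface

Orientations are given as a 3x3 rotation matrix whose columns are the frame's x, y, z axes.
In Python, from rig import bot, release, grab, kin, viewer, workorder, status gives the robot as it stands. The module is installed in compiled form; this text tells all that it offers. Calls block until the motion is done:
- bot.reach(position, orientation): joint-space move of the TCP to a pose.
- bot.move_linear(position, frame=None, max_speed=150): straight line of the TCP; frame=None keeps the orientation; max_speed is the mean speed in mm/s.
- bot.goto_joints(angles): joint-space move.
- release() and grab(grip_force=None): open the fingers fully, or close them until they stop; grip_force is the grip in N (None keeps the last).
- bot.dwell(seconds).
- kin.ik(position, orientation): joint angles nearest the present ones, or None.
- viewer.snapshot(name): name is "scene" or "side" or "wrist"; returns a dict with "image" (480x640x3 uint8, red, green, blue), "fx", "fy", "cx", "cy" (pixels), "extrinsics" (4x4, takes a point from world to camera coordinates). Camera axes: x right, y up, looking along -z (the intrinsics and any distortion apply to the point x, -y, -z); pixel columns grow to the right and rows downward; lengths in mm; the calibration is good to about 2 mm. A picture is of the moment at which its call begins. There is no depth.
A pose or a line that the arm cannot do raises bot.IKError and nothing moves.
- workorder.job_done(): hands the job in, once; it reports no verdict.
Readings, each from a call of its own:
- status.current_time_s(): time.
- status.current_joint_positions(): joint angles.
- status.current_qd(): joint speeds.
- status.current_joint_torque(): joint torques, N m.
- status.current_position(): TCP position.
- status.current_eef_rot(): TCP orientation.
- status.current_wrist_force(): force on the tool from outside, world axes, zero at the start.
- status.current_ft_torque(): the same for the moment, N m.
- status.current_width(): opening from 0.0 (shut) to 1.0 (fully open).
Only numpy, scipy, OpenCV 4.12 (cv2) and the standard library are available. Lean on these libraries where they do the work, as an engineer would, in place of code of your own. Each camera call takes 0.05 s, during which the arm holds its last target.

## Task

The steel arbor sits between the centres of the punch stand: turn it by the ball on its cross bar until its raised key faces straight up under the sprung punch. Then take the mallet by the handle and, with the head face down, strike the punch a quick blow that drives it well past half its stroke, lifting off so that it springs back up. Finally lay the mallet back on its wooden rest, head on the pad and handle in the notch, and let go; leave the arbor with its key up, never work the punch by hand or with the key turned away, and do not disturb the oil bottle, comb, blue leaf pack and screwdriver.

Things in the scene. Friction and masses are not known exactly. Their poses are not given: they have to be found in the camera images.
- stand: fixed grey punch stand. Origin: under the base, straight below the arbor's axis, midway between its centres; z up, y along the arbor, x towards the pillar. Base plate x -48 to 72, y -140 to 140 mm, 12 thick. Head stocks 30 x 24 mm at y = -112 and 112 mm, 72 mm high. Arbor axis at x = 0, z = 47 mm. A punch guide (z 79 to 99 mm) sits at x = 0, y = 35 mm, on an arm from the pillar
- pillar_top (a point): top of the stand's steel pillar, 20 mm across: x = 55, y = 35, z = 160 mm in the stand's frame, so 35 mm higher than the punch: the mallet's handle must not lie across it when striking
- arbor (a joint): turn of the arbor about the stand's y, rad: 0 = key straight up, positive = key leaning to the stand's +x. Dark steel roller, radius 18 mm, y -50 to 100 mm, with one bright raised key (10 mm wide, 3.5 proud) along it. Stiff (0.12 N m), stays where left. Its 9 mm round cross bar leans (value - 0.7) rad from upright towards +x: with the key up it leans 0.7 rad to -x
- bar_end (a point): centre of the ball knob (18 mm across) on the end of the arbor's bright cross bar, 88 mm from the arbor's axis, at y = -75 mm in the stand's frame; the bar is square to the axis. The ball can be pinched from above, fingers closing along the stand's y, and turns freely between them as they follow its arc
- key_mid (a point): on the outer face of the arbor's raised key, below the punch when the key is up, 21.5 mm from the axis
- punch (a joint): how far the sprung punch is pushed down, m: 0 up, 0.014 fully down. The spring takes 1.5 N to start and 5 N fully down
- punch_top (a point): centre of the punch's flat round striking head, 22 mm across, at x = 0, y = 35 mm, z = 125 mm in the stand's frame while the punch is up
- rest: fixed wooden mallet rest. Origin: under its base, below the mallet's handle; z up, y along the handle from head to butt. Base x -35 to 35, y -135 to 95 mm, 8 thick. A notched upright (64 x 16 mm) stands at y = 60 mm; the notch's bottom is at z = 41 mm, 28 mm wide there, flaring to about 40 mm at its top, z = 65 mm
- rest_pad (a point): centre of the round rubber pad on the rest's base, where the mallet's lower face stands: y = -114 mm, z = 8 mm in the rest's frame
- rest_notch (a point): middle of the notch's bottom: y = 60 mm, z = 41 mm in the rest's frame
- mallet: soft-face mallet, 262 mm long, 0.24 to 0.44 kg, balancing 70 mm from the head's centre. y runs along the handle from head to butt, x along the head from face to face. At the start it stands on the rest, one face down on the pad (x vertical), handle level in the notch. Handle axis at x = 0, z = 16.5 mm in its frame; handle about 19 mm thick by the head, 25 mm at the notch
- mallet_head (a point): centre of the mallet's head, on the handle's axis. The head is a cylinder 33 mm across, its two flat faces 45 mm either side of this point along the mallet's x; 53 mm above the bench at the start
- mallet_handle (a point): point on the handle's axis 174 mm from the head's centre, lying in the notch at the start
- oil_bottle: oil bottle with a pointed cap, 36 mm across, 126 mm tall, standing; origin under its centre. Stands beside the mallet rest; leave it alone
- comb: black comb with metal reed plates, 128 x 12 x 34 mm, standing on its long edge (x long), origin under its centre. Stands beside the mallet rest; leave it alone
- blank_pack: pack of folded blue leaves, 131 x 55 x 36 mm, lying on the bench, x long; leave it alone
- driver: screwdriver lying on the bench, 21 x 167 x 22 mm, y long; leave it alone

How it is judged:
By the outcome, as a careful person would: the job done as asked, in the order asked, and still so for the second after the job is handed in, with the robot touching nothing.
It also fails if it takes over 64 s, if anything falls off the work surface, if the arm or the gripper's body presses on something with over 40 N, if the wrist force passes 120 N, or if a joint passes its speed limit or range.

## Working session

There is one attempt and no reset: what is moved stays moved. The work goes in short steps, each a Python script; the robot and the scene stay as the last script left them, time stands still between calls to the robot, and variables do not carry over. Pictures are saved under pics/ and viewed, and the job is handed in when it is done.

```bash
mkdir -p pics; cat > h.py <<'E'
import numpy as np, cv2
from rig import bot, release, grab, kin, viewer, workorder, status
def snap(n,fn):
    s=viewer.snapshot(n); cv2.imwrite('pics/'+fn+'.png',s['image'][:,:,::-1]); np.savez('pics/'+fn+'.npz',**s); return s
E
python3 - <<'E'
from h import *
for n in ['scene','side','wrist']:
    s=snap(n,n+'0'); print(n,[k for k in s],s['fx'],s['fy'],s['cx'],s['cy']); print(np.round(s['extrinsics'],3).tolist())
print(status.current_time_s())
print(status.current_eef_rot())
E
```

```text
scene ['image', 'fx', 'fy', 'cx', 'cy', 'extrinsics'] 538.6123385996668 538.6123385996668 312.7499605830706 245.3987092391812
[[-0.498, -0.867, 0.016, 287.635], [0.638, -0.354, 0.684, -444.55], [-0.587, 0.351, 0.729, -755.185], [0.0, 0.0, 0.0, 1.0]]
side ['image', 'fx', 'fy', 'cx', 'cy', 'extrinsics'] 601.5325913791083 601.5325913791083 319.9104586859028 238.71381435419462
[[-0.999, 0.043, -0.017, 563.336], [-0.037, -0.517, 0.855, -108.683], [0.028, 0.855, 0.518, -1482.905], [0.0, 0.0, 0.0, 1.0]]
wrist ['image', 'fx', 'fy', 'cx', 'cy', 'extrinsics'] 359.47920473595894 359.47920473595894 317.86610269962506 243.8330844642389
[[0.432, -0.902, -0.002, -622.997], [0.866, 0.416, -0.279, 35.58], [0.253, 0.119, 0.96, -380.492], [0.0, 0.0, 0.0, 1.0]]
0.15
[[ 9.01843072e-01  4.32063510e-01 -4.43948724e-04]
 [ 4.32063628e-01 -9.01841635e-01  1.63892026e-03]
 [ 3.07746197e-04 -1.66986298e-03 -9.99998558e-01]]
```

View pics/scene0.png

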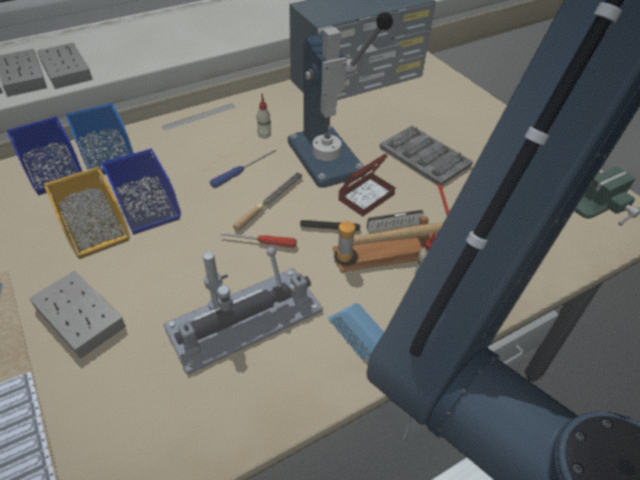

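View pics/side0.png

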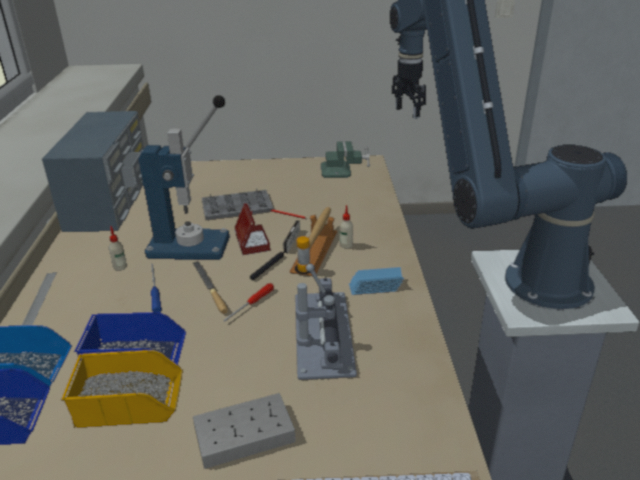

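View pics/wrist0.png

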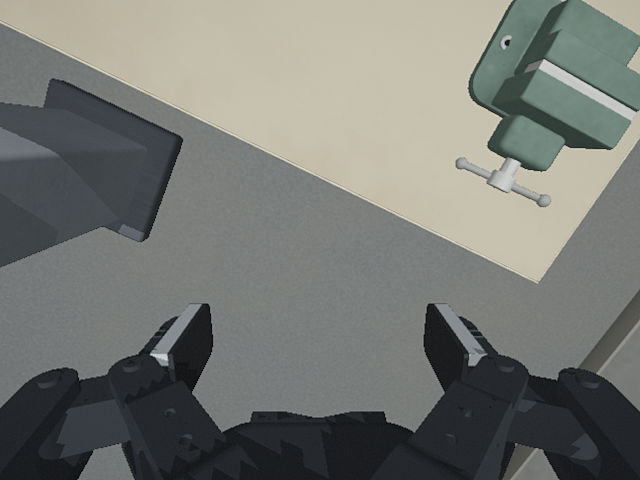

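The scene view shows the stand around (245,310), with its pillar at (210,270) and ball at (271,252). The rest is at (390,245), partly behind the arm. In the side view the stand is at (325,335), the rest at (315,245) and the oil bottle at (346,230). I'll cast rough rays next.

```bash
cat >> h.py <<'E'
def load(fn):
    d=np.load('pics/'+fn+'.npz'); return {k:d[k] for k in d}
def ray(s,u,v):
    E=s['extrinsics']; R=E[:3,:3]; t=E[:3,3]
    d=np.array([(u-s['cx'])/s['fx'],-(v-s['cy'])/s['fy'],-1.]); d=R.T@d
    return -R.T@t, d/np.linalg.norm(d)
def onz(s,u,v,z):
    o,d=ray(s,u,v); return o+d*(z-o[2])/d[2]
def proj(s,p):
    E=s['extrinsics']; c=E[:3,:3]@np.asarray(p,float)+E[:3,3]
    return np.array([s['cx']+s['fx']*c[0]/-c[2], s['cy']+s['fy']*-c[1]/-c[2]])
def tri(obs):
    A=np.zeros((3,3));b=np.zeros(3);rs=[]
    for s,u,v in obs:
        o,d=ray(s,u,v);P=np.eye(3)-np.outer(d,d);A+=P;b+=P@o;rs.append((o,d))
    p=np.linalg.solve(A,b); return p,[float(np.linalg.norm(np.cross(p-o,d))) for o,d in rs]
E
python3 - <<'E'
from h import *
s=load('scene0');d=load('side0')
for n,u,v,z in [('baseA',322,303,12),('baseB',188,373,12),('baseC',166,326,12),('baseD',290,262,12),('mallet top',347,229,98),('pack',360,330,36)]: print(n,onz(s,u,v,z).round(0))
for n,u,v,z in [('b1',297,375,12),('b2',355,375,12),('b3',349,292,12),('malltop',303,243,98),('butt',324,215,53),('oil',346,245,0),('restnear',293,270,8)]: print(n,onz(d,u,v,z).round(0))
E
python3 -c "
import cv2
a=cv2.imread('pics/scene0.png')[220:400,140:460];cv2.imwrite('pics/c1.png',cv2.resize(a,None,fx=2.5,fy=2.5,interpolation=2))
a=cv2.imread('pics/side0.png')[190:390,230:430];cv2.imwrite('pics/c2.png',cv2.resize(a,None,fx=3,fy=3,interpolation=2))"
```

```text
baseA [517.  14.  12.]
baseB [500. 295.  12.]
baseC [612. 295.  12.]
baseD [640.  19.  12.]
mallet top [595. -86.  98.]
pack [416.  -5.  36.]
b1 [623. 294.  12.]
b2 [506. 301.  12.]
b3 [495.  22.  12.]
malltop [601. -70.  98.]
butt [ 539. -289.   53.]
oil [ 483. -211.    0.]
restnear [629. -87.   8.]
```

View pics/c1.png

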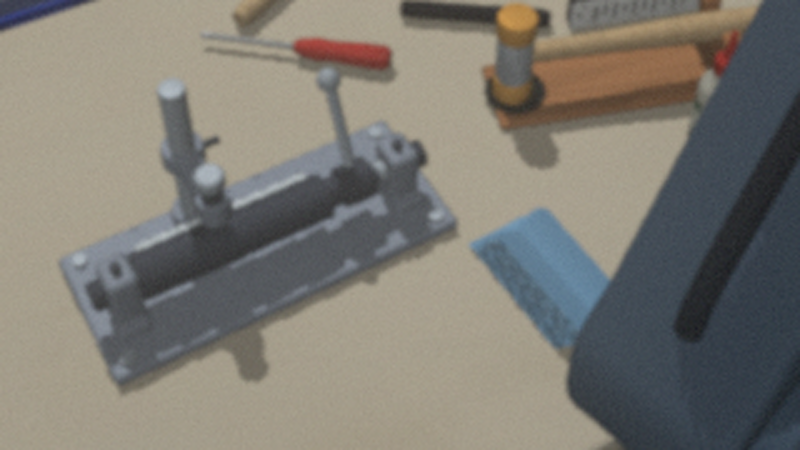

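View pics/c2.png

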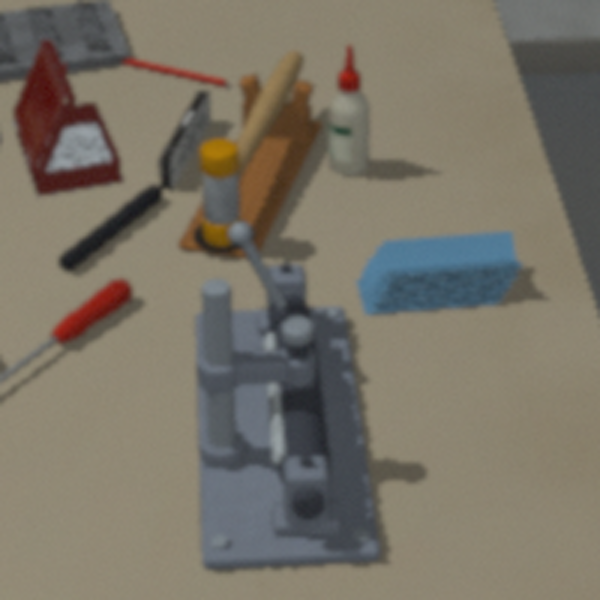

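```bash
python3 - <<'E'
from h import *
w=load('wrist0'); R=np.array([[.9018,.4321,0],[.4321,-.9018,0],[0,0,-1]])
E=w['extrinsics']; c=-E[:3,:3].T@E[:3,3]; print('cam in tool',R.T@(c-np.array([270.07,-563.6,231.3])))
Rd=np.array([[1,0,0],[0,-1,0],[0,0,-1.]])
for p in [(400,40,330),(420,40,300),(380,60,260)]:
    print(p,kin.ik(p,Rd))
bot.reach((400,40,330),Rd)
print(status.current_time_s(),status.current_joint_positions())
for n in ['scene','side','wrist']: snap(n,n+'1')
E
```

```text
cam in tool [  72.30792759   -1.10137438 -142.5009871 ]
(400, 40, 330) [-1.80089093e-01  8.79108908e-02  1.80797247e+00 -4.44089210e-16
  1.24570929e+00  1.39070723e+00]
(420, 40, 300) [-1.71277359e-01  1.55894165e-01  1.81724726e+00 -4.44089210e-16
  1.16845123e+00  1.39951897e+00]
(380, 60, 260) [-1.36090105e-01  1.54126270e-01  1.95407091e+00 -4.44089210e-16
  1.03339547e+00  1.43470622e+00]
2.3833 [-1.81019789e-01  8.84648455e-02  1.80741077e+00 -2.14618738e-04
  1.24552486e+00  1.39054330e+00]
```

View pics/wrist1.png

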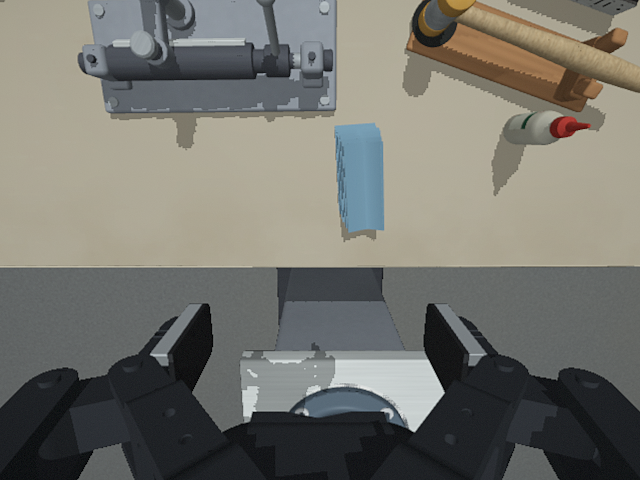

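View pics/scene1.png

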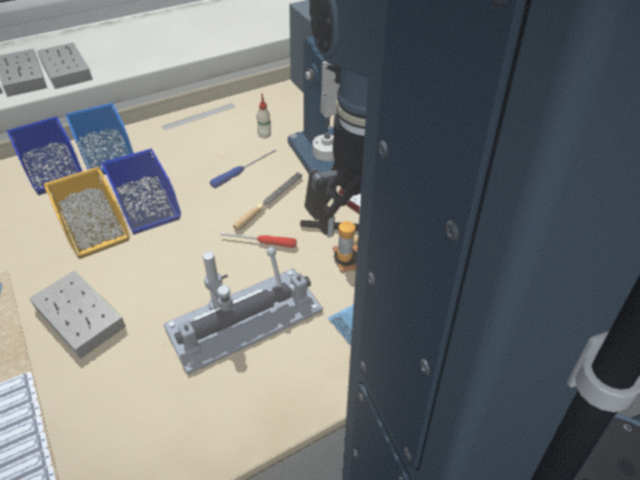

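View pics/side1.png

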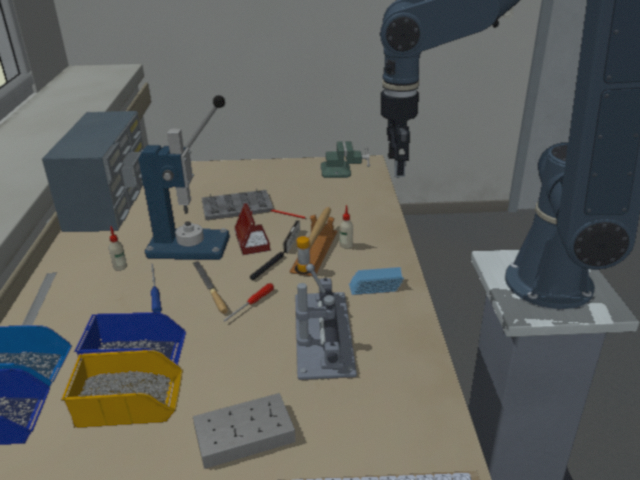

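The camera tilts back towards the cart, so the tops of the stand and the mallet head are cut off at the upper edge. I'll move further forward.

```bash
python3 - <<'E'
from h import *
Rd=np.array([[1,0,0],[0,-1,0],[0,0,-1.]])
bot.reach((560,40,330),Rd)
print(status.current_time_s())
s=snap('wrist','wrist2')
cv2.imwrite('pics/w2a.png',cv2.resize(s['image'][60:330,60:360,::-1],None,fx=2.2,fy=2.2,interpolation=2))
cv2.imwrite('pics/w2b.png',cv2.resize(s['image'][60:330,340:640,::-1],None,fx=2.2,fy=2.2,interpolation=2))
E
```

```text
3.2167
```

View pics/wrist2.png

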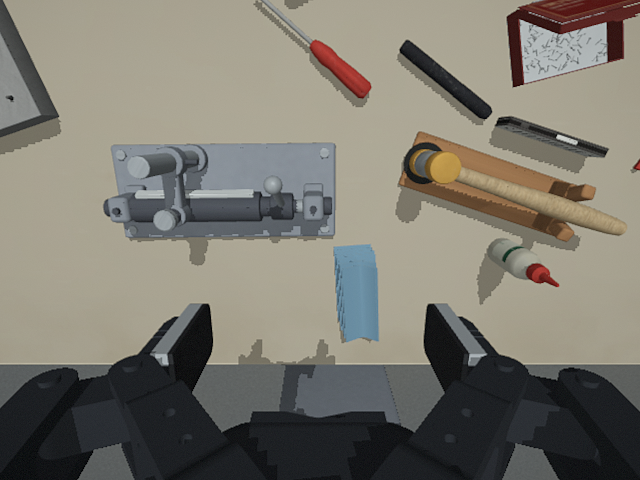

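View pics/w2a.png

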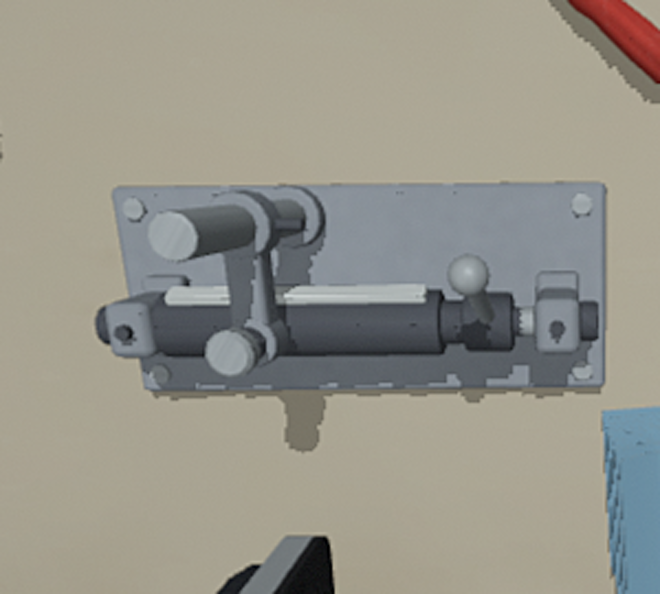

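View pics/w2b.png

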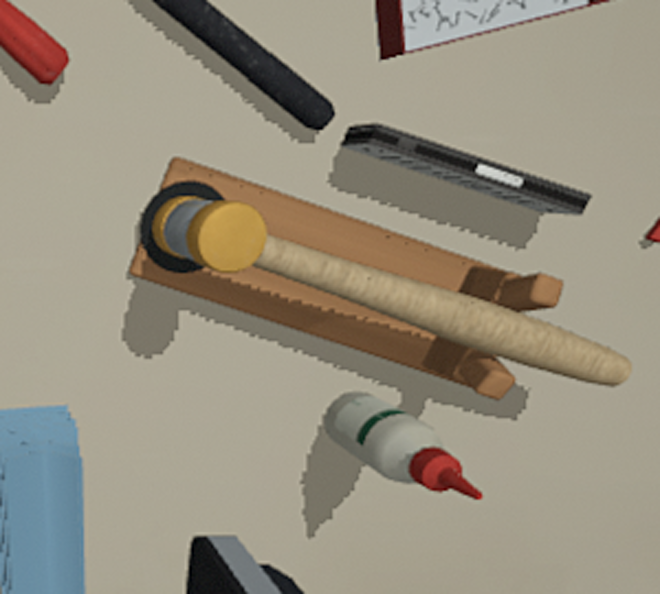

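The wrist view shows the whole layout:
- **Stand:** base corners near (113,145), (335,143), (335,235); pillar top (139,167); punch top (165,220); ball (273,184).
- **Mallet and rest:** mallet top face (446,168); handle running to (623,227); comb and oil bottle on either side.

Next I'll measure these more precisely.

```bash
python3 - <<'E'
from h import *
w=load('wrist2');s=load('scene1');d=load('side1')
c=[(117,187),(605,183),(604,386),(152,388)]
P=[onz(w,60+a/2.2,60+b/2.2,12) for a,b in c]
for p in P: print('corner',p.round(1))
print('sides',[round(float(np.linalg.norm(P[i]-P[(i+1)%4])),1) for i in range(4)])
pt=onz(w,165,220.5,125); pl=onz(w,139.1,167.3,160); print('punch',pt.round(1),'pillar',pl.round(1))
gm=lambda im:cv2.cvtColor(im,cv2.COLOR_RGB2HSV)
h=gm(w['image']); 
roi=np.zeros((480,640),np.uint8); roi[140:190,425:465]=1
m=((h[...,0]>14)&(h[...,0]<25)&(h[...,1]>150)&(roi>0)).astype(np.uint8)
cn=max(cv2.findContours(m,0,1)[0],key=cv2.contourArea); print('face ell',cv2.fitEllipse(cn),cv2.minEnclosingCircle(cn))
ball_obs=[(w,272.7,184.5),(s,271.2,251.8),(d,310,267.5)]
print('ball',tri(ball_obs),tri(ball_obs[:2]),tri([ball_obs[0],ball_obs[2]]))
for hm in [98]:
  print('mallet face',onz(w,445.9,167.7,98).round(1))
print('butt', onz(w,340+620/2.2,60+370/2.2,53).round(1))
# rest corners z=8
for a,b in [(177,158),(132,272)]: print('restc',onz(w,340+a/2.2,60+b/2.2,8).round(1))
E
```

```text
corner [622.2 294.4  12. ]
corner [624.4  20.4  12. ]
corner [506.6  19.4  12. ]
corner [505.2 292.1  12. ]
sides [274.0, 117.8, 272.7, 117.0]
punch [552.3 192.5 125. ] pillar [606.7 193.8 160. ]
face ell ((442.5741882324219, 166.85336303710938), (31.394142150878906, 34.366268157958984), 74.21307373046875) ((442.6451721191406, 166.74192810058594), 17.690038681030273)
ball (array([587.62217358,  83.97954022, 128.55297339]), [0.6820303535786318, 0.40004572493855856, 0.3696451483498427]) (array([587.92758772,  83.98744581, 127.96555226]), [0.460938856480375, 0.460938856480407]) (array([587.79121973,  84.25308478, 128.9301903 ]), [0.4645778976059535, 0.4645778976055797])
mallet face [601.5 -89.4  98. ]
butt [ 526.9 -323.2   53. ]
restc [637.9 -85.    8. ]
restc [574.4 -63.9   8. ]
```

```bash
python3 - <<'E'
from h import *
w=load('wrist2');s=load('scene1');d=load('side1')
for n,a,b,c in [('punch',(165,220.5),(224,291),(329,299)),('pillar',(139.1,167.3),(209.2,255.5),(302.3,286))]:
    print(n,tri([(w,*a),(s,*b),(d,*c)]),tri([(s,*b),(d,*c)]))
    z={'punch':125,'pillar':160}[n]; print([onz(k,*q,z).round(1) for k,q in((w,a),(s,b),(d,c))])
a=s['image'][235:375,155:335,::-1];cv2.imwrite('pics/s1c.png',cv2.resize(a,None,fx=4,fy=4,interpolation=2))
a=d['image'][230:380,270:400,::-1];cv2.imwrite('pics/d1c.png',cv2.resize(a,None,fx=4,fy=4,interpolation=2))
E
```

```text
punch (array([551.34759993, 193.23435652, 122.13531348]), [0.6308063974584336, 0.7284855313701109, 0.3464271732848469]) (array([551.2563062 , 192.6796337 , 121.72025142]), [0.3814249576408757, 0.38142495764083045])
[array([552.3, 192.5, 125. ]), array([548.3, 193.7, 125. ]), array([551.7, 196.5, 125. ])]
pillar (array([605.92888704, 193.48576485, 158.79643217]), [1.0328540224024918, 1.056929170656727, 0.7588726131442748]) (array([605.76985176, 192.64325606, 158.14334453]), [0.6219174633482293, 0.6219174633484907])
[array([606.7, 193.8, 160. ]), array([604.8, 192.7, 160. ]), array([605.4, 196.1, 160. ])]
```

View pics/s1c.png

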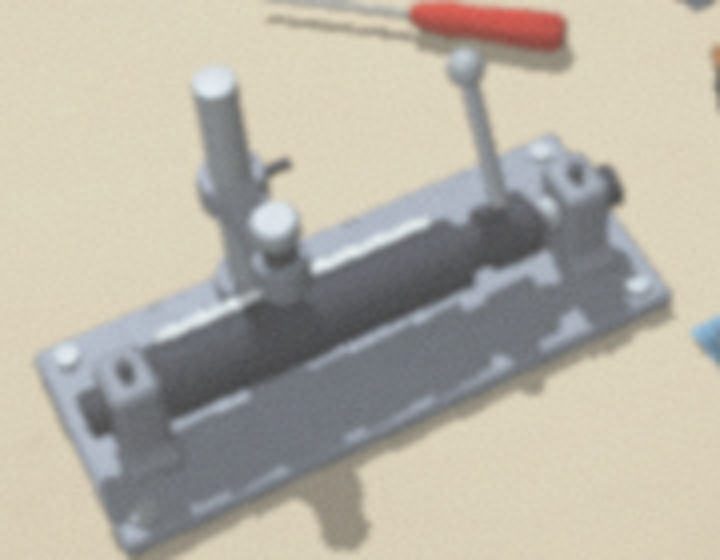

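View pics/d1c.png

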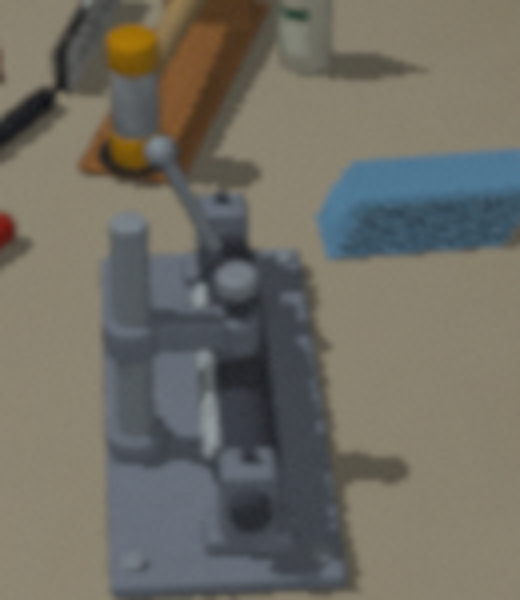

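Punch, pillar and ball agree across the three views. The stand origin comes out near (552, 159) with a yaw of about 0. The ball is at (588, 84, 128), so the bar leans about +0.42 rad and the arbor stands at about 1.12. Next I'll turn it.

```bash
python3 - <<'E'
from h import *
Rd=np.array([[1,0,0],[0,-1,0],[0,0,-1.]])
bot.reach((588,84,180),Rd)
bot.move_linear((588,84,109.5),max_speed=120)
grab(30); print('w',status.current_width(),status.current_wrist_force(),status.current_time_s())
ax=552.;
for a in np.linspace(0.42,-0.70,7)[1:]:
    bot.move_linear((ax+88*np.sin(a),84,47+88*np.cos(a)-19),max_speed=110)
    print(np.round(status.current_wrist_force(),1),np.round(status.current_position(),1))
print(status.current_time_s(),status.current_width())
for n in ['scene','side','wrist']: snap(n,n+'3')
E
python3 - <<'E'
import cv2
a=cv2.imread('pics/scene3.png')[235:375,155:335];cv2.imwrite('pics/s3c.png',cv2.resize(a,None,fx=4,fy=4,interpolation=2))
E
```

```text
w 0.1843166073974007 [-0.99518735 -3.35804491  2.75117333] 5.3417
[ 1.2 -5.2  3.3] [573.4  83.1 114.6]
[ 0.5 -5.2  4.3] [556.9  82.9 116.7]
[-0.6 -6.3  5.1] [540.1  82.8 115.8]
[-1.3 -7.3  4.9] [523.5  82.7 111.7]
[-0.  -8.7  0.7] [508.6  82.5 104.6]
[-0.2 -9.5 -1.1] [495.5  82.4  95. ]
7.1417 0.1861018321198408
```

View pics/s3c.png

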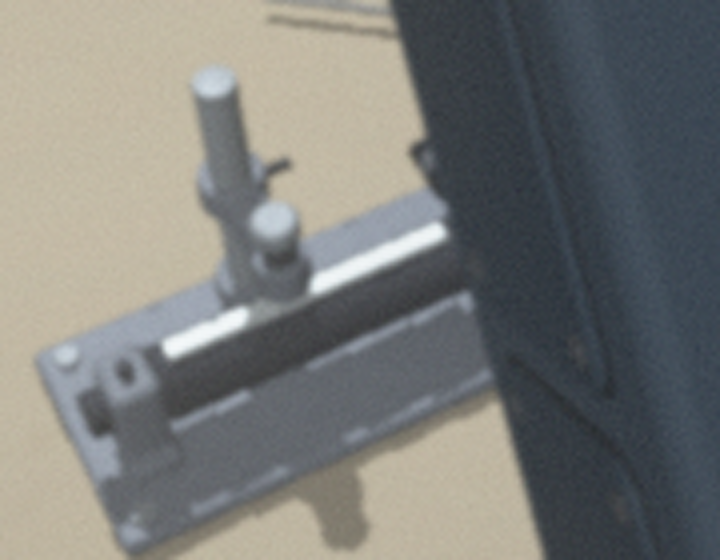

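View pics/wrist3.png

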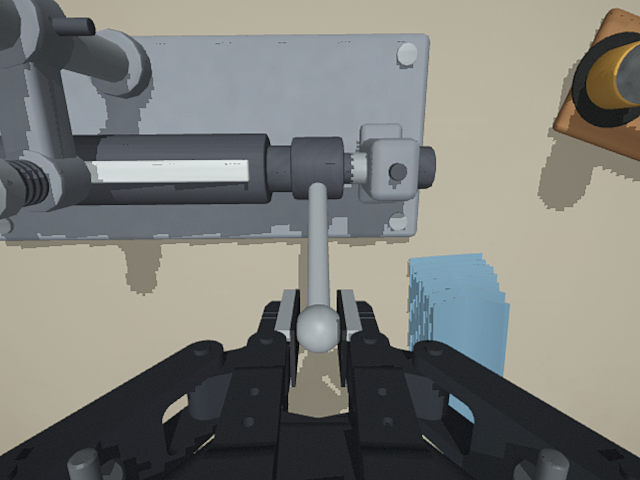

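The ball is held between the pads and the key now appears up along the roller. I'll let go and check from above.

```bash
python3 - <<'E'
from h import *
Rd=np.array([[1,0,0],[0,-1,0],[0,0,-1.]])
release(); print(status.current_position())
bot.move_linear((495.5,82.4,170),max_speed=200)
bot.reach((530,120,270),Rd)
for n in ['scene','side','wrist']: s=snap(n,n+'4')
print(status.current_time_s(),status.current_wrist_force())
cv2.imwrite('pics/w4c.png',cv2.resize(s['image'][50:330,120:520,::-1],None,fx=2,fy=2,interpolation=2))
E
```

```text
[495.28800479  84.11916254  95.31770841]
9.1667 [ 0.04000174 -0.43746291 -0.47867146]
```

View pics/w4c.png

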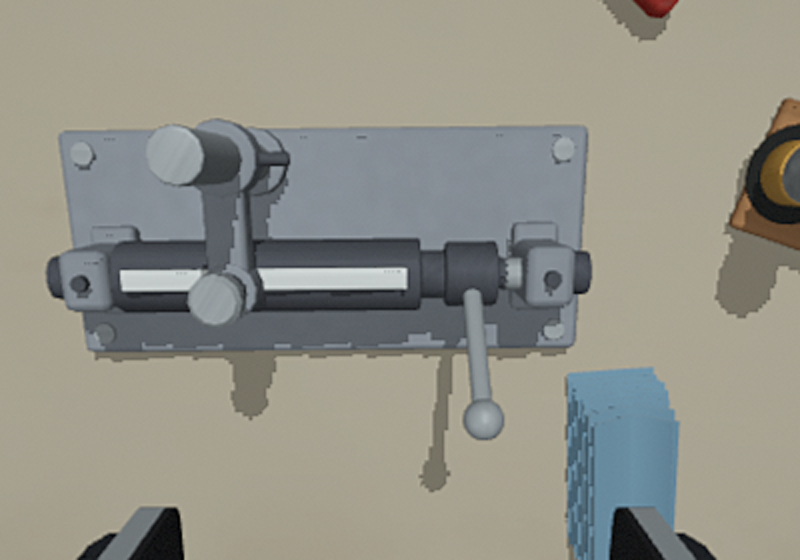

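View pics/scene4.png

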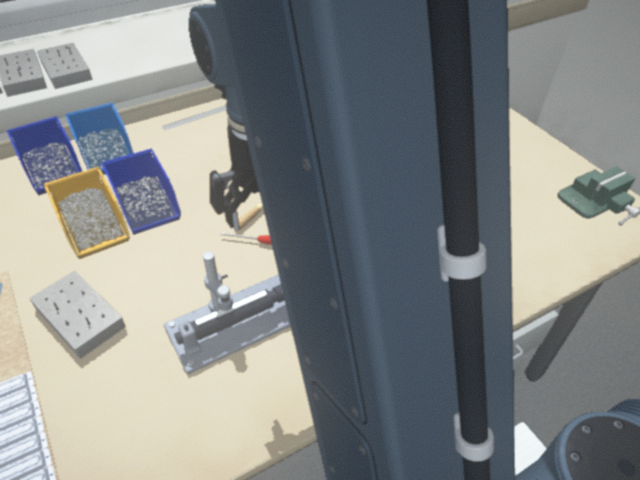

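View pics/side4.png

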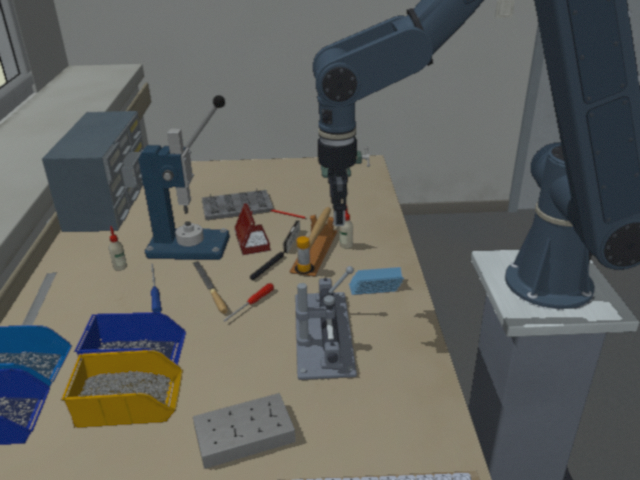

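The key is the bright strip centred on the roller, from (180,190) to (323,189) in the full image. The ball is at (361,260), the punch top at (228,200), and nothing else has moved. Now I'll measure the arbor's angle.

```bash
python3 - <<'E'
from h import *
w=load('wrist4');d=load('side4')
f=lambda a,b:(120+a/2,50+b/2)
C=[onz(w,*f(*q),12) for q in [(62,132),(587,127),(575,346),(88,350)]]
for c in C: print(c.round(1))
print('mid',np.mean(C,0).round(1),[round(float(np.linalg.norm(C[i]-C[(i+1)%4])),1) for i in range(4)])
print('punch',onz(w,*f(217,300),125).round(1),'pillar',onz(w,*f(177,155),160).round(1))
print('ball z114',onz(w,*f(483,420),114.3).round(1), tri([(w,*f(483,420)),(d,348.5,271.5)]))
for a,b in [(121,280),(406,279)]: print('key mid',onz(w,*f(a,b),68.5).round(1))
print('roller edges z47', [onz(w,*f(a,b),47).round(1) for a,b in [(300,240),(300,310),(400,238),(400,310)]])
print('hubs z72',[onz(w,*f(a,b),72).round(1) for a,b in [(80,284),(552,279)]])
E
```

```text
[621.5 295.6  12. ]
[624.   21.3  12. ]
[506.8  19.2  12. ]
[504.4 296.4  12. ]
mid [564.2 158.1  12. ] [274.4, 117.3, 277.2, 117.1]
punch [552.3 192.5 125. ] pillar [606.6 193.6 160. ]
ball z114 [497.8  83.  114.3] (array([500.11956774,  83.47658652, 114.75848847]), [2.039211255475969, 2.0392112554757946])
key mid [552.2 251.6  68.5]
key mid [552.7 116.2  68.5]
roller edges z47 [array([569.1, 168.7,  47. ]), array([533.9, 170. ,  47. ]), array([570., 119.,  47.]), array([533.9, 118.9,  47. ])]
hubs z72 [array([550.8, 269.8,  72. ]), array([553.2,  47.6,  72. ])]
```

The key's midline is at x = 552.4. The roller, hubs and punch sit at 552 to 552.3, so the key is up to within about 0.03 rad. Now the mallet: I'll take a closer view over the rest.

```bash
cat >> h.py <<'E'
def Ry(yaw):
    c,s=np.cos(yaw),np.sin(yaw); return np.array([[c,s,0],[s,-c,0],[0,0,-1.]])
E
python3 - <<'E'
from h import *
print(kin.ik((555,-190,260),Ry(1.27)))
bot.reach((555,-190,260),Ry(1.27))
s=snap('wrist','wrist5'); snap('scene','scene5')
print(status.current_time_s())
cv2.imwrite('pics/w5c.png',cv2.resize(s['image'][0:360,120:520,::-1],None,fx=1.66,fy=1.66,interpolation=2))
E
```

```text
[-5.20203403e-01  4.43820529e-01  1.49855091e+00 -4.44089210e-16
  1.19922121e+00 -2.19407077e-01]
10.8583
```

View pics/wrist5.png

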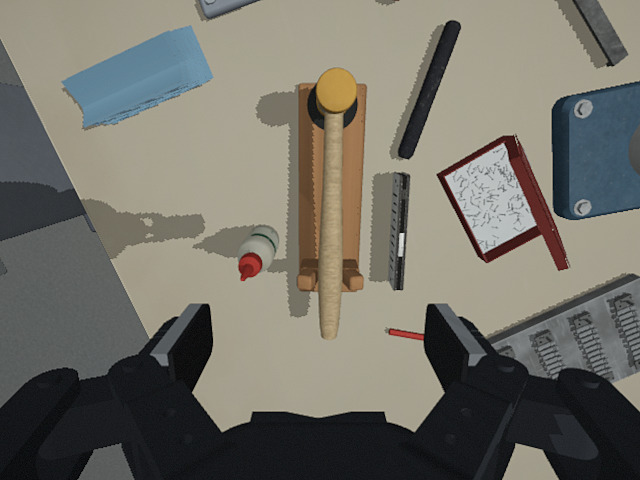

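View pics/w5c.png

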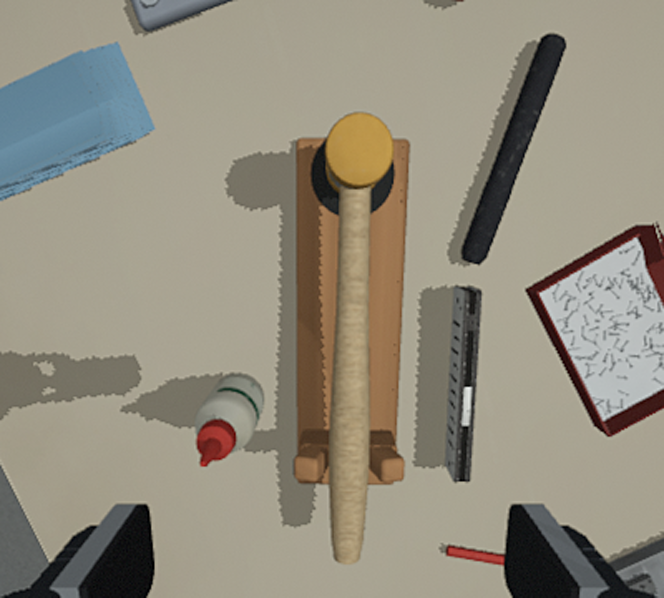

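The handle runs from (333,120) to (328,338), the top face is at (337,90), and the comb and bottle are clear of the head-side half of the handle. I'll measure these next.

```bash
python3 - <<'E'
from h import *
w=load('wrist5'); im=w['image']; h=cv2.cvtColor(im,cv2.COLOR_RGB2HSV)
f=lambda a,b:(120+a/1.66,b/1.66)
face=onz(w,*f(360,150),98); print('face',face.round(1))
m=((h[...,0]>14)&(h[...,0]<26)&(h[...,1]>170)).astype(np.uint8); m[130:]=0
cn=max(cv2.findContours(m,0,1)[0],key=cv2.contourArea); c,r=cv2.minEnclosingCircle(cn);print('yellow',c,r,onz(w,*c,98).round(1))
pts=[]
for v in [130,150,170,190,210,230,250,300,320]:
    row=im[v,300:365].astype(int); 
    if v==170: print(h[v,300:365:3].tolist())
    sel=[x for x in range(300,365) if 14<h[v,x,0]<26 and h[v,x,1]<125 and h[v,x,2]>130]
    print(v,sel[:1],sel[-1:],len(sel))
C=[onz(w,*f(*q),8) for q in [(298,139),(410,141),(402,484),(295,484)]]
for c in C: print('c',c.round(1))
a=(C[0]+C[1])/2;b=(C[2]+C[3])/2;print('len',np.linalg.norm(a-b),a.round(1),b.round(1),(b-a)/np.linalg.norm(b-a))
for q in [(353,200),(351,300),(348,460),(346,562)]: print('handle',onz(w,*f(*q),53).round(1))
print('bottle',onz(w,*f(212,440),100).round(1),'comb',onz(w,*f(467,288),34).round(1),onz(w,*f(461,480),34).round(1))
E
```

```text
face [601.6 -89.5  98. ]
yellow (337.5, 112.0) 2.5000998973846436 [ 597.6 -105.    98. ]
130 [327] [361] 28
150 [313] [364] 30
[[14, 140, 100], [15, 135, 98], [15, 137, 97], [15, 130, 96], [14, 130, 100], [14, 125, 157], [14, 127, 151], [14, 125, 151], [20, 87, 97], [20, 79, 145], [19, 80, 163], [19, 72, 178], [21, 75, 177], [19, 77, 166], [16, 114, 145], [15, 123, 155], [15, 123, 157], [14, 123, 160], [15, 125, 157], [15, 127, 155], [15, 127, 147], [23, 38, 161]]
170 [326] [363] 25
190 [315] [364] 31
210 [324] [364] 24
230 [323] [364] 29
250 [324] [364] 26
300 [309] [364] 52
320 [300] [364] 61
c [574.6 -63.2   8. ]
c [639.6 -84.6   8. ]
c [ 575.2 -302.2    8. ]
c [ 501.9 -279.5    8. ]
len 227.56989095933727 [607.1 -73.9   8. ] [ 538.5 -290.9    8. ] [-0.30132612 -0.95352114  0.        ]
handle [ 594.3 -108.5   53. ]
handle [ 577.5 -160.9   53. ]
handle [ 547.3 -255.7   53. ]
handle [ 525.2 -324.5   53. ]
bottle [ 484.6 -204.9  100. ] comb [ 647.2 -177.1   34. ] [ 613.7 -299.1   34. ]
```

The rest length reads 227.6 mm against 230, and the mallet head is near (600.8, −91). I'll grip the handle 75 mm from the head, close to its balance point, and lift straight up.

```bash
python3 - <<'E'
from h import *
R=Ry(1.263); d=np.array([-.3025,-.953])
g=np.array([600.8,-91])+75*d; print(g)
bot.reach((*g,150),R)
bot.move_linear((*g,34),max_speed=120)
grab(100); print('w',status.current_width(),np.round(status.current_wrist_force(),1),np.round(status.current_position(),2))
p=status.current_position(); np.save('gpos.npy',p)
bot.move_linear((g[0],g[1],50),max_speed=60)
print(np.round(status.current_wrist_force(),1),np.round(status.current_ft_torque(),2))
bot.move_linear((g[0],g[1],204),max_speed=200)
print(np.round(status.current_wrist_force(),1),np.round(status.current_ft_torque(),2),status.current_width(),status.current_time_s())
snap('wrist','wrist6'); snap('side','side6'); snap('scene','scene6')
E
```

```text
[ 578.1125 -162.475 ]
w 0.2170009396533821 [-1.6  0.1  4.1] [ 578.05 -162.46   34.49]
[-0.1 -0.1 -4.1] [-0.02  0.05 -0.01]
[ 0.   0.4 -4.3] [-0.04  0.   -0.04] 0.2163220983332631 14.475
```

View pics/wrist6.png

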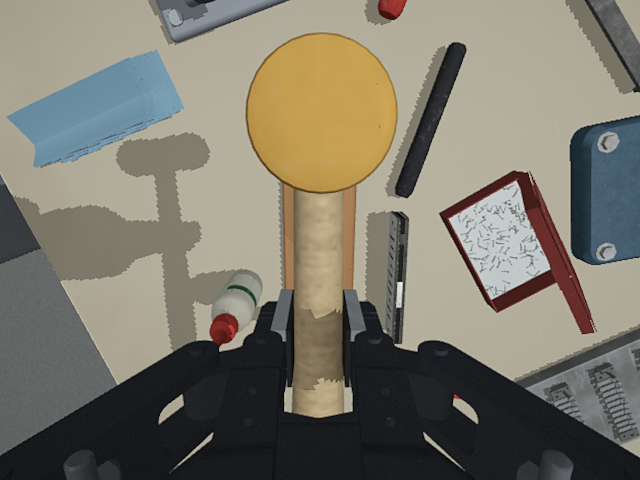

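View pics/side6.png

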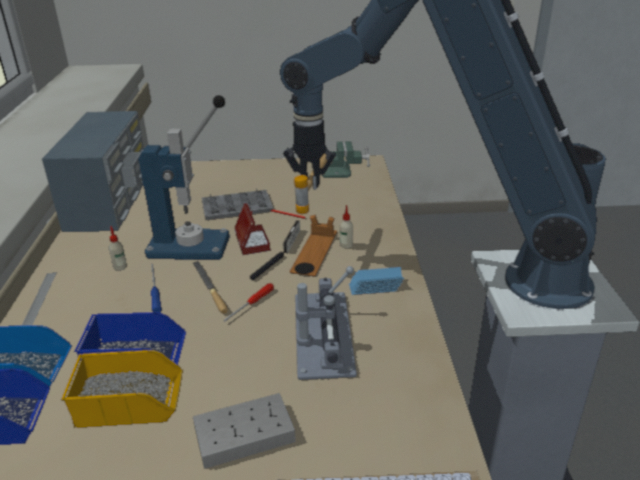

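The mallet is held level and the wrist reads 4.2 N, about 0.43 kg. The top face is centred at (322,113). I'll check the head position in the grip, along with the pad from the side view.

```bash
python3 - <<'E'
from h import *
w=load('wrist6');im=w['image'];h=cv2.cvtColor(im,cv2.COLOR_RGB2HSV)
m=((h[...,0]>14)&(h[...,0]<26)&(h[...,1]>150)&(h[...,2]>120)).astype(np.uint8); m[200:]=0; m[:,:240]=0;m[:,402:]=0
cn=max(cv2.findContours(m,0,1)[0],key=cv2.contourArea); e=cv2.fitEllipse(cv2.convexHull(cn)); print(e)
print(onz(w,*e[0],267.5).round(1),'expect',600.8,-91)
D=load('side6');print('pad',onz(D,304.5,268.5,8).round(1),' head side',)
# vertical consistency: diameter of ellipse major -> depth
E=w['extrinsics'];c=-E[:3,:3].T@E[:3,3];print('cam',c.round(1))
# edge points of disk
u,v=e[0]
for du,dv in [(-75.5,0),(75.5,0),(0,-80),(0,80)]: print(onz(w,u+du,v+dv,267.5).round(1))
cv2.imwrite('pics/d6c.png',cv2.resize(D['image'][150:380,260:400,::-1],None,fx=4,fy=2.6*4/4,interpolation=2)) if 0 else cv2.imwrite('pics/d6c.png',cv2.resize(D['image'][165:315,260:400,::-1],None,fx=4,fy=4,interpolation=2))
E
```

```text
((321.7856750488281, 112.26641845703125), (149.93556213378906, 159.1857452392578), 176.60751342773438)
[601.7 -88.2 267.5] expect 600.8 -91
pad [599.3 -92.    8. ]  head side
cam [599.5 -93.1 346.1]
[586.9 -83.5 267.5]
[616.5 -92.9 267.5]
[606.1 -74.2 267.5]
[ 596.8 -103.9  267.5]
```

View pics/d6c.png

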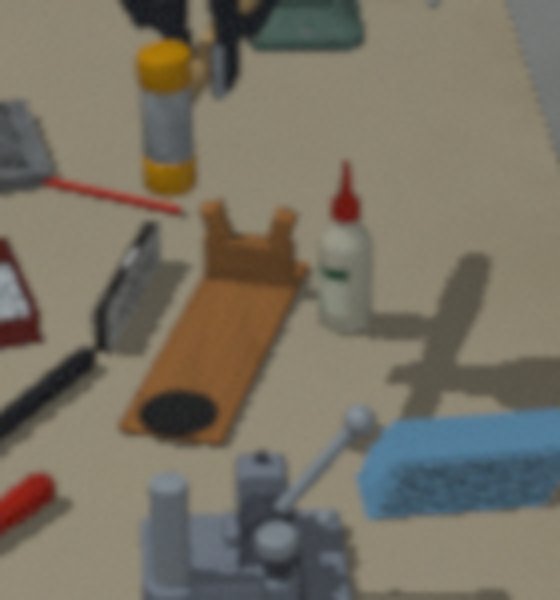

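```bash
python3 - <<'E'
from h import *
w5=load('wrist5'); f=lambda a,b:(120+a/1.66,b/1.66)
print('w5 diam',np.linalg.norm(onz(w5,*f(326.5,150),98)-onz(w5,*f(393.5,150),98)))
w=load('wrist6');D=load('side6')
print(tri([(w,321.8,112.3),(D,301,178.2)]))
# at known xy, side ray z
o,d=ray(D,301,178.2); t=(-88.5-o[1])/d[1]; print((o+d*t).round(1))
# side0 reference: mallet top face before lift
o,d=ray(load('side0'),230+219/3,190+152/3);t=(-90-o[1])/d[1]; print('before',(o+d*t).round(1))
E
python3 - <<'E'
import cv2
a=cv2.imread('pics/side0.png')[225:285,280:330];b=cv2.imread('pics/side6.png')[165:225,280:330]
cv2.imwrite('pics/cmp.png',cv2.resize(cv2.hconcat([a,b]),None,fx=8,fy=8,interpolation=2))
E
```

```text
w5 diam 31.729951079781994
(array([600.83513903, -88.02475527, 264.81674267]), [0.9510943129162848, 0.9510943129161932])
[599.9 -88.5 264.6]
before [600.6 -90.   92.8]
```

View pics/cmp.png

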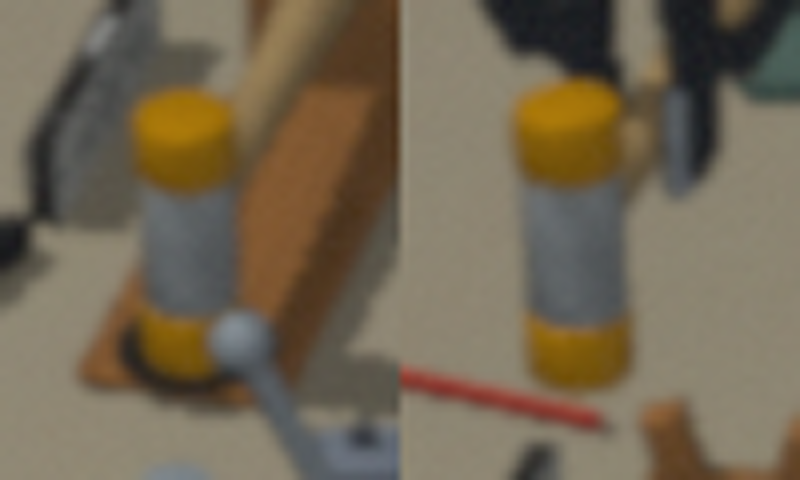

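The head is still square in the grip with no droop; the side-view change matches the lift. I'll carry it over the punch, try a fast stroke in the air to check tracking, then look at the alignment.

```bash
python3 - <<'E'
from h import *
bot.move_linear((529.1,121,230),max_speed=250)
print(status.current_time_s(),np.round(status.current_position(),1))
bot.move_linear((529.1,121,190),max_speed=250)
print(status.current_time_s(),np.round(status.current_position(),2),np.round(status.current_qd(),2))
bot.dwell(0.05);print(np.round(status.current_position(),2),status.current_time_s())
for n in ['scene','side','wrist']: snap(n,n+'7')
a=load('scene7')['image'][190:370,140:380,::-1];b=load('side7')['image'][190:370,230:430,::-1]
cv2.imwrite('pics/s7c.png',cv2.resize(a,None,fx=3.2,fy=3.2,interpolation=2));cv2.imwrite('pics/d7c.png',cv2.resize(b,None,fx=3.2,fy=3.2,interpolation=2))
E
```

```text
15.9333 [529.2 120.2 229.9]
16.2417 [528.1  119.89 188.9 ] [ 0.   -0.03 -0.05  0.   -0.01  0.  ]
[529.38 120.14 190.06] 16.2917
```

View pics/s7c.png

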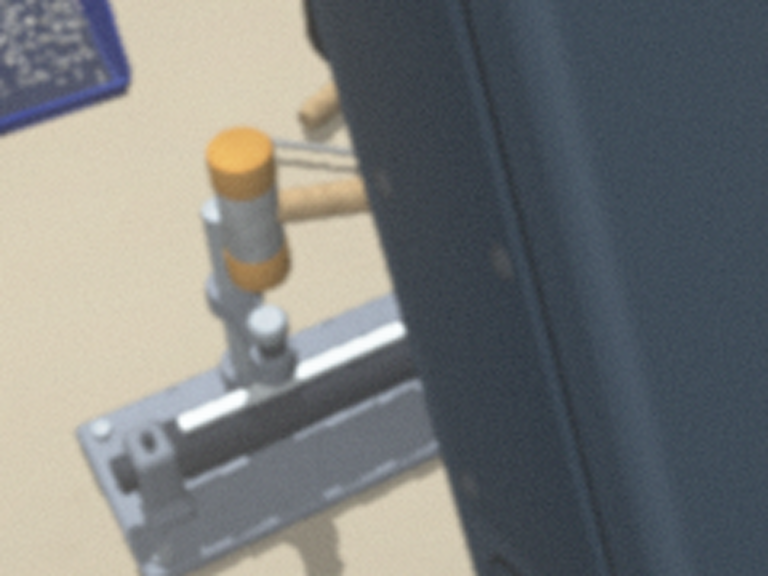

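View pics/d7c.png

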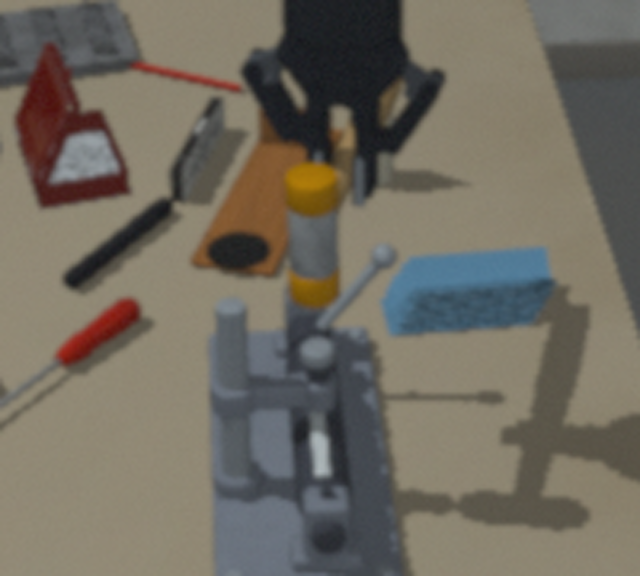

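View pics/wrist7.png

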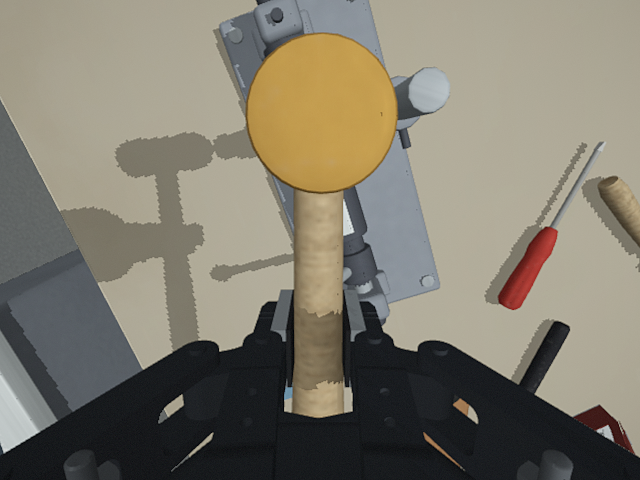

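The head axis, extended down, lands on the punch top in both views: scene (265,322) against (267,322), side (319,343) against (317,350). The air stroke overshot by about 1 mm. Striking now.

```bash
python3 - <<'E'
from h import *
t0=status.current_time_s()
bot.move_linear((529.4,121,140.3),max_speed=260)
a=(status.current_time_s(),status.current_position(),status.current_wrist_force())
bot.move_linear((529.4,121,204),max_speed=260)
print(t0,a[0],np.round(a[1],2),np.round(a[2],1),status.current_time_s())
print(np.round(status.current_wrist_force(),1),np.round(status.current_ft_torque(),2),np.round(status.current_position(),2))
for n in ['scene','side','wrist']: snap(n,n+'8')
i=load('scene8')['image'][190:370,140:380,::-1]
cv2.imwrite('pics/s8c.png',cv2.resize(i,None,fx=3.2,fy=3.2,interpolation=2))
E
```

```text
16.4417 16.7833 [529.15 121.06 140.69] [-1.1  0.3 -1.5] 17.175
[-1.2  0.3 -3.9] [-0.09  0.    0.04] [530.64 121.14 206.63]
```

View pics/s8c.png

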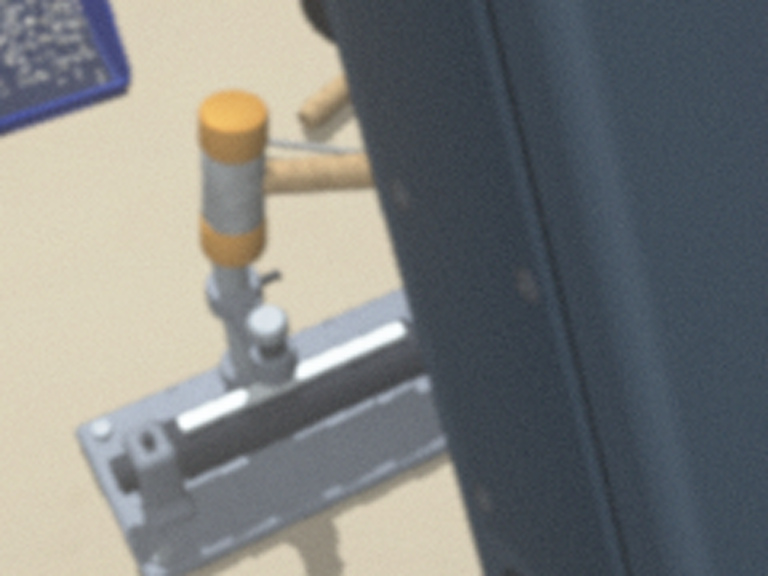

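View pics/wrist8.png

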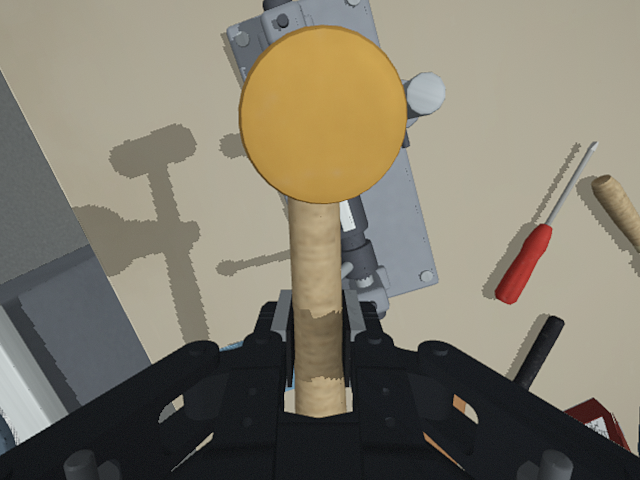

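The punch sprang back and the key is still up, but the mallet pitched head-up in the grip: its face now fills about 167 px against 150. The wrist load at the end of the stroke was only about 2.5 N, so I can't be sure the punch went past half. I'll measure the pitch, then strike again faster with a firmer grip.

```bash
python3 - <<'E'
from h import *
Rt=Ry(1.263)
def face(fn):
    w=load(fn);im=w['image'];h=cv2.cvtColor(im,cv2.COLOR_RGB2HSV)
    m=((h[...,0]>14)&(h[...,0]<26)&(h[...,1]>150)&(h[...,2]>120)).astype(np.uint8); m[215:]=0; m[:,:230]=0;m[:,415:]=0
    cn=max(cv2.findContours(m,0,1)[0],key=cv2.contourArea); e=cv2.fitEllipse(cv2.convexHull(cn)); return w,e
for fn in ['wrist6','wrist7','wrist8']:
    w,e=face(fn); print(fn,np.round(e[0],1),np.round(e[1],1))
# camera depth of face in wrist6
w,e=face('wrist6'); E=w['extrinsics']; p=np.array([601.2,-89.5,267.5]); D0=-(E[:3,:3]@p+E[:3,3])[2]; print('D0',D0)
w8,e8=face('wrist8'); D1=D0*e[1][0]/e8[1][0]
print('D1',D1)
for fn,ee,D in [('wrist6',e,D0),('wrist8',e8,D1)]:
    w=load(fn);E=w['extrinsics'];u,v=ee[0]
    c=np.array([(u-w['cx'])/w['fx']*D,-(v-w['cy'])/w['fy']*D,-D]); P=E[:3,:3].T@(c-E[:3,3])
    print(fn,P.round(1))
print(np.round(status.current_position(),2), status.current_eef_rot())
E
```

```text
wrist6 [321.8 112.3] [149.9 159.2]
wrist7 [321.8 112.2] [150.1 159.1]
wrist8 [322.9 113.9] [166.6 178. ]
D0 74.39305025842907
D1 66.95867879763892
wrist6 [601.7 -88.2 267.1]
wrist8 [553.  194.1 276.2]
[528.17 121.01 203.26] [[ 3.02891264e-01  9.53021783e-01 -2.52247624e-03]
 [ 9.53024764e-01 -3.02892383e-01 -6.50066482e-05]
 [-8.25991592e-04 -2.38429238e-03 -9.99996816e-01]]
```

The head is pitched up about 0.08 rad. I'll tilt the tool to level the face again, grip at 120 N and strike faster.

```bash
cat >> h.py <<'E'
from scipy.spatial.transform import Rotation as Ro
R0=Ry(1.263)
def tilt(th): # head-down by th
    return Ro.from_rotvec(-th*R0[:,1]).as_matrix()@R0
def tcp(G,R): return np.asarray(G,float)+19*R[:,2]
E
python3 - <<'E'
from h import *
grab(120); print(status.current_width())
R=tilt(0.08); xy=(529.3,120.8)
a=tcp((*xy,230),R); b=tcp((*xy,158),R)
qa=kin.ik(a,R);qb=kin.ik(b,R); print('dq',np.round(np.array(qb)-qa,3))
bot.move_linear(a,frame=R,max_speed=100)
bot.dwell(0.1)
print(np.round(status.current_position(),1),a.round(1),status.current_time_s())
for n in ['scene','side','wrist']: snap(n,n+'9')
i=load('scene9')['image'][160:370,140:380,::-1];j=load('side9')['image'][160:370,230:430,::-1]
cv2.imwrite('pics/s9c.png',cv2.resize(i,None,fx=2.8,fy=2.8,interpolation=2))
cv2.imwrite('pics/d9c.png',cv2.resize(j,None,fx=2.8,fy=2.8,interpolation=2))
E
```

```text
0.21228338984627299
dq [ 0.     0.102  0.064 -0.01  -0.165  0.018]
[528.5 119.5 210.5] [528.8 119.4 211.1] 17.8917
```

View pics/s9c.png

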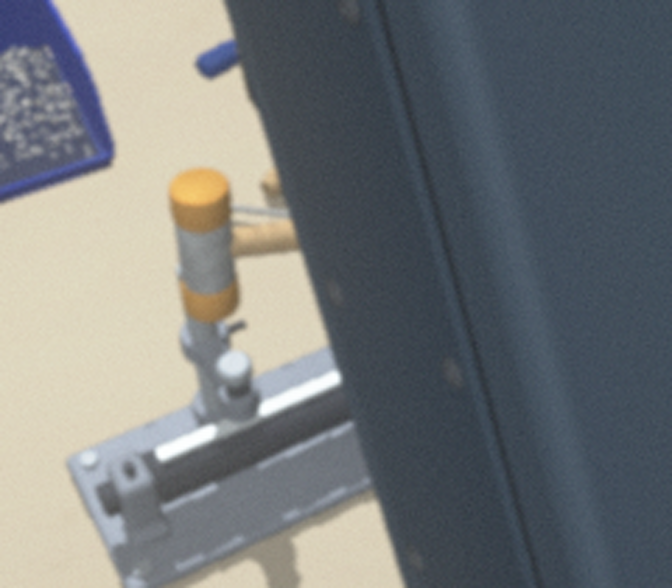

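View pics/d9c.png

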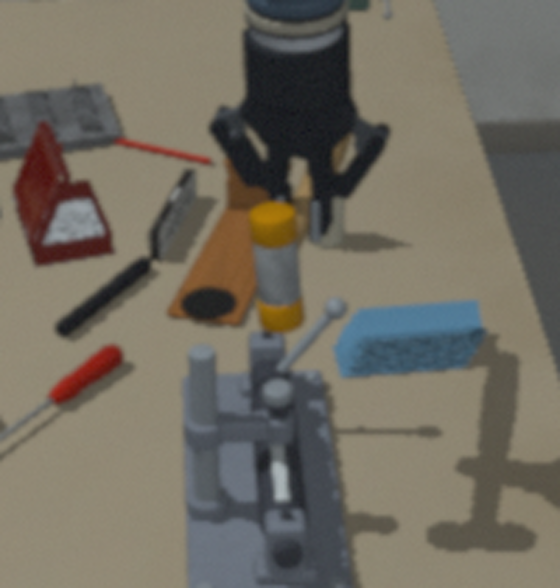

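```bash
python3 - <<'E'
from h import *
s=load('scene9');d=load('side9');w=load('wrist9')
for nm,k,ox,oy,f in [('scene',s,140,160,2.8),('side',d,230,160,2.8)]:
    for z in (274.5,184.5,125): 
        p=proj(k,(552.3,193.5,z)); print(nm,z,((p-[ox,oy])*f).round(0))
# head pitch from h=gray/orange boundaries: silhouette axis via mask in scene
for nm,k,roi in [('scene7',load('scene7'),(225,285,200,235)),('scene9',s,(218,278,198,228)),('scene8',load('scene8'),(215,275,200,230))]:
    h=cv2.cvtColor(k['image'],cv2.COLOR_RGB2HSV); m=((h[...,0]>10)&(h[...,0]<22)&(h[...,1]>170)).astype(np.uint8)
    m[:210]=0;m[320:]=0;m[:,:190]=0;m[:,240:]=0
    n,l,st,c=cv2.connectedComponentsWithStats(m)
    print(nm,[(st[i].tolist(),c[i].round(1).tolist()) for i in range(1,n) if st[i,4]>40])
E
```

```text
scene 274.5 [204. 189.]
scene 184.5 [222. 298.]
scene 125 [233. 362.]
side 274.5 [274. 212.]
side 184.5 [275. 320.]
side 125 [276. 387.]
scene7 []
scene9 []
scene8 []
```

```bash
python3 - <<'E'
from h import *
def blobs(fn,y0,y1,x0,x1):
    k=load(fn);h=cv2.cvtColor(k['image'],cv2.COLOR_RGB2HSV); m=((h[...,0]>8)&(h[...,0]<26)&(h[...,1]>130)).astype(np.uint8)
    z=np.zeros_like(m);z[y0:y1,x0:x1]=m[y0:y1,x0:x1]; z=cv2.morphologyEx(z,cv2.MORPH_OPEN,np.ones((3,3)))
    n,l,st,c=cv2.connectedComponentsWithStats(z)
    return k,[(st[i].tolist(),c[i].round(2)) for i in range(1,n) if st[i,4]>40]
for a in ['7','8','9']:
    ks,bs=blobs('scene'+a,205,290,190,235); kd,bd=blobs('side'+a,215,290,312,342)
    print(a,bs,bd)
    if len(bs)==2 and len(bd)==2:
        T=tri([(ks,*bs[0][1]),(kd,*bd[0][1])]);B=tri([(ks,*bs[1][1]),(kd,*bd[1][1])])
        print(T[0].round(1),B[0].round(1),np.round(T[1]+B[1],1))
E
```

```text
7 [([206, 231, 18, 14, 209], array([214.4 , 237.36]))] [([312, 230, 24, 45, 576], array([320.75, 249.  ])), ([321, 277, 15, 9, 113], array([327.73, 280.59]))]
8 [([203, 219, 19, 13, 203], array([212.07, 225.34]))] [([312, 223, 25, 52, 625], array([320.41, 243.9 ])), ([322, 269, 16, 10, 136], array([329.28, 272.9 ]))]
9 [([202, 221, 19, 13, 203], array([210.62, 227.27]))] [([312, 224, 24, 52, 643], array([320.22, 244.06])), ([323, 268, 15, 10, 127], array([330.07, 272.76]))]
```

```bash
python3 - <<'E'
from h import *
def hsv(fn): 
    k=load(fn); return k,cv2.cvtColor(k['image'],cv2.COLOR_RGB2HSV)
k,h=hsv('scene9'); print(h[268,206:228:3].tolist()); print('top',h[228,203:222:4].tolist())
k,h=hsv('side9'); print('top',h[240,316:340:3].tolist(),'rest',h[260,305:312:3].tolist(),'bot',h[273,322:338:3].tolist())
def blobs(fn,box,hl,hh,sl):
    k,h=hsv(fn); y0,y1,x0,x1=box; m=((h[...,0]>=hl)&(h[...,0]<=hh)&(h[...,1]>sl)).astype(np.uint8)
    z=np.zeros_like(m);z[y0:y1,x0:x1]=m[y0:y1,x0:x1]
    n,l,st,c=cv2.connectedComponentsWithStats(z)
    return k,[(st[i].tolist(),c[i].round(2)) for i in range(1,n) if st[i,4]>40]
for a in ['7','8','9']:
    ks,bs=blobs('scene'+a,(205,290,190,235),8,26,95); kd,bd=blobs('side'+a,(215,290,312,342),16,26,150)
    print(a,bs,bd)
    if len(bs)==2 and len(bd)==2:
        T=tri([(ks,*bs[0][1]),(kd,*bd[0][1])]);B=tri([(ks,*bs[1][1]),(kd,*bd[1][1])])
        print(T[0].round(1),B[0].round(1),np.round(T[1]+B[1],1))
E
```

```text
[[17, 105, 162], [17, 126, 172], [18, 125, 171], [16, 127, 166], [17, 123, 156], [17, 116, 134], [18, 80, 134], [20, 41, 220]]
top [[20, 139, 240], [20, 137, 243], [20, 139, 242], [19, 143, 236], [17, 143, 219]]
top [[14, 156, 132], [18, 192, 126], [21, 237, 144], [21, 238, 149], [21, 237, 138], [20, 224, 123], [19, 197, 110], [18, 107, 114]] rest [[15, 158, 126], [15, 160, 124], [15, 161, 127]] bot [[19, 95, 126], [21, 235, 128], [20, 233, 130], [20, 235, 125], [20, 218, 117], [20, 177, 104]]
7 [([205, 230, 20, 22, 375], array([214.83, 240.33])), ([211, 268, 19, 13, 135], array([220.61, 274.76]))] [([318, 240, 18, 17, 253], array([326.58, 248.08])), ([321, 276, 14, 10, 107], array([327.48, 280.59]))]
[554.6 192.7 245.2] [552.7 192.8 166.4] [1.  1.  2.3 2.3]
8 [([202, 218, 21, 23, 390], array([212.3 , 228.72])), ([203, 260, 19, 13, 159], array([211.75, 266.62]))] [([318, 231, 18, 16, 252], array([326.88, 238.18])), ([322, 268, 15, 11, 130], array([329.1 , 272.66]))]
[554.5 193.9 269.6] [550.4 205.8 195.4] [0.2 0.2 1.5 1.5]
9 [([201, 220, 21, 23, 385], array([210.92, 230.62])), ([205, 262, 20, 13, 152], array([214.61, 268.32]))] [([318, 231, 18, 17, 263], array([326.55, 239.13])), ([322, 268, 16, 10, 119], array([329.71, 272.83]))]
[554.7 196.2 267.9] [548.7 202.  191.7] [0.8 0.8 2.1 2.1]
```

Triangulating both caps gives a pitch of about 0.14 rad and a roll of about 0.06 rad in the grip. I'll correct both and then strike.

```bash
cat >> h.py <<'E'
def tr(th,ph): return Ro.from_rotvec(ph*R0[:,0])*Ro.from_rotvec(-th*R0[:,1])*Ro.from_matrix(R0)
def hsv(fn):
    k=load(fn); return k,cv2.cvtColor(k['image'],cv2.COLOR_RGB2HSV)
def blobs(fn,box,hl,hh,sl):
    k,h=hsv(fn); y0,y1,x0,x1=box; m=((h[...,0]>=hl)&(h[...,0]<=hh)&(h[...,1]>sl)).astype(np.uint8)
    z=np.zeros_like(m);z[y0:y1,x0:x1]=m[y0:y1,x0:x1]
    n,l,st,c=cv2.connectedComponentsWithStats(z)
    return k,[(st[i].tolist(),c[i].round(2)) for i in range(1,n) if st[i,4]>40]
def axis(a):
    ks,bs=blobs('scene'+a,(195,290,190,235),8,26,95); kd,bd=blobs('side'+a,(205,290,312,342),16,26,150)
    if len(bs)!=2 or len(bd)!=2: print(a,bs,bd); return
    T=tri([(ks,*bs[0][1]),(kd,*bd[0][1])]);B=tri([(ks,*bs[1][1]),(kd,*bd[1][1])])
    print(a,T[0].round(1),B[0].round(1),np.round(T[1]+B[1],1),'T-B',(T[0]-B[0]).round(1),'ref 1.9,-0.1,78.8')
E
python3 - <<'E'
from h import *
R=tr(0.14,-0.06).as_matrix(); xy=(529.3,120.8)
a=tcp((*xy,230),R)
bot.move_linear(a,frame=R,max_speed=100); bot.dwell(0.15)
print(np.round(status.current_position(),1),a.round(1),status.current_time_s())
for n in ['scene','side','wrist']: snap(n,n+'10')
axis('10')
E
```

```text
[529.7 117.7 211.3] [529.6 117.9 211.2] 18.4417
10 [554.2 198.1 263.5] [551.6 197.9 185.1] [0.9 0.9 2.  2. ] T-B [ 2.6  0.2 78.4] ref 1.9,-0.1,78.8
```

Vertical now. The head sits 5 mm farther out along y and 2 mm lower than before, so I'll shift for that and strike.

```bash
python3 - <<'E'
from h import *
R=tr(0.14,-0.06).as_matrix(); xy=(530.3,115.8)
a=tcp((*xy,232),R); b=tcp((*xy,160.3),R)
bot.move_linear(a,max_speed=100); bot.dwell(0.1)
t0=status.current_time_s()
bot.move_linear(b,max_speed=380)
r=(status.current_time_s(),status.current_position(),status.current_wrist_force())
bot.move_linear(a,max_speed=300)
print(t0,r[0],np.round(r[1]-b,2),np.round(r[2],1),status.current_time_s())
bot.dwell(0.15)
print(np.round(status.current_wrist_force(),1))
for n in ['scene','side','wrist']: snap(n,n+'11')
axis('11')
i=load('scene11')['image'][160:370,140:380,::-1];j=load('wrist11')['image'][:,:,::-1]
cv2.imwrite('pics/s11c.png',cv2.resize(i,None,fx=2.8,fy=2.8,interpolation=2))
E
```

```text
18.9417 19.2833 [-1.45 -0.36 -0.96] [-0.6 -0.5 -3.8] 19.675
[-0.7 -0.5 -3.6]
11 [563.9 165.3 297.1] [531.1 184.9 240.7] [1.8 1.8 1.1 1.1] T-B [ 32.8 -19.6  56.4] ref 1.9,-0.1,78.8
```

View pics/s11c.png

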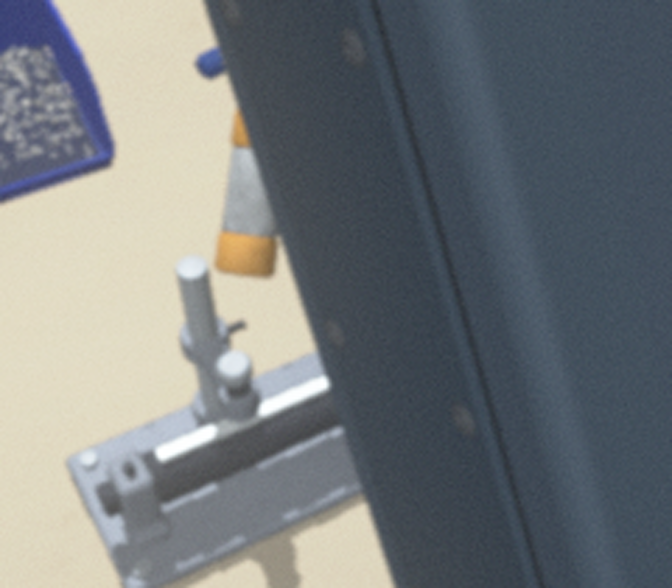

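View pics/wrist11.png

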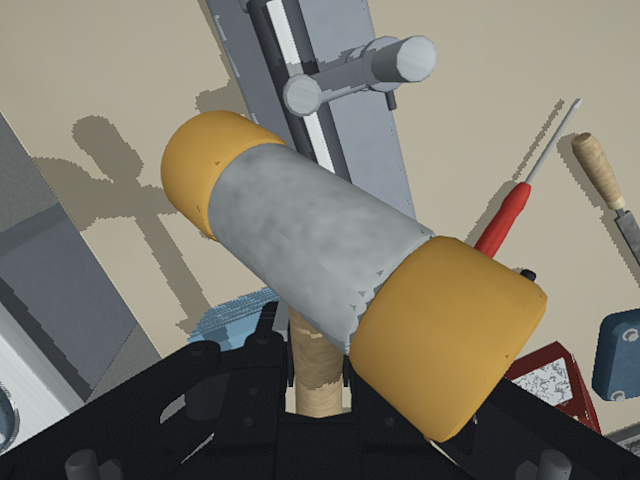

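The second blow made the mallet rebound hard. The head has swung up and rolled in the grip, with its lower face around (215,170) and upper face around (470,360), but it is still held. The punch is back up and the key still up. I need the mallet's pose before laying it down.

```bash
python3 - <<'E'
from h import *
j=load('side11')['image'][140:320,260:400,::-1]
cv2.imwrite('pics/d11c.png',cv2.resize(j,None,fx=4,fy=4,interpolation=2)[:600])
E
```

```text
(no output)
```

View pics/d11c.png

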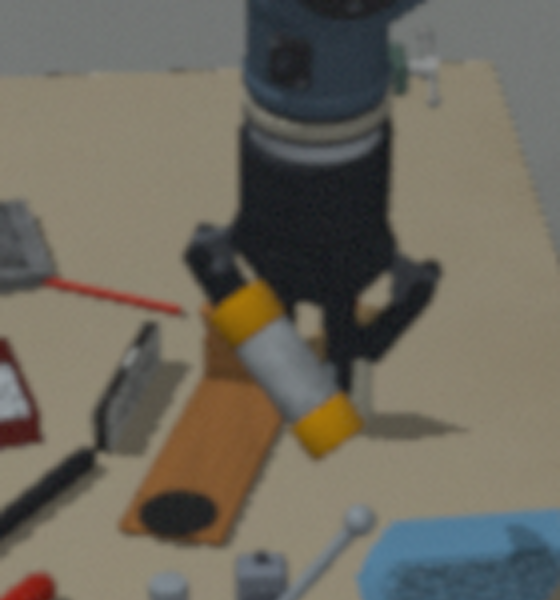

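```bash
python3 - <<'E'
from h import *
w=load('wrist11');d=load('side11');s=load('scene11')
T=tri([(w,493,365),(d,320.75,214.75)]);B=tri([(w,182,178),(d,345,249.25)])
print(T,B,np.linalg.norm(T[0]-B[0]))
m=(T[0]+B[0])/2; ax=(T[0]-B[0]);ax/=np.linalg.norm(ax)
R=np.array(status.current_eef_rot());p=np.array(status.current_position());G=p-19*R[:,2]
print('head ctr',m.round(1),'G',G.round(1),'G-m',(G-m).round(1),np.linalg.norm(G-m))
print('axis world',ax.round(2),'tool',(R.T@ax).round(2),'hdl tool',(R.T@(G-m)/np.linalg.norm(G-m)).round(2))
print('head in tool rel G',(R.T@(m-G)).round(1))
b=[(s['image'])]
# scene bottom cap check
print('B in scene',((proj(s,B[0])-[140,160])*2.8).round(0),'T',((proj(s,T[0])-[140,160])*2.8).round(0))
E
```

```text
(array([564.98992807, 157.61816299, 302.80823799]), [1.4645610985942545, 1.4645610985942998]) (array([515.53018388, 189.4813807 , 241.48252122]), [3.6135516762000965, 3.6135516762002915]) 84.98455433304554
head ctr [540.3 173.5 272.1] G [529.4 115.7 230.9] G-m [-10.8 -57.8 -41.3] 71.85273227870766
axis world [ 0.58 -0.37  0.72] tool [-0.28  0.71 -0.65] hdl tool [-0.72  0.07  0.69]
head in tool rel G [ 51.9  -4.8 -49.4]
B in scene [244. 271.] T [250. 114.]
```

Triangulation gives the head axis and handle direction in the tool frame, with lengths of 85 mm (true 90) and 72 mm (true 75). The mallet is pitched about 44° and rolled about 47° relative to the tool. I'll check which tool orientations would bring it upright over the rest.

```bash
cat >> h.py <<'E'
def ortho(u,a):
    u=np.array(u,float);u/=np.linalg.norm(u);a=np.array(a,float);a-=u*(a@u);a/=np.linalg.norm(a)
    return np.column_stack([a,u,np.cross(a,u)])
H=np.array([.3025,.953,0]);H/=np.linalg.norm(H); Z=np.array([0,0,1.])
L=np.cross(Z,-H)  # lateral = a x u
def Mw(pitch,roll):
    # head-up pitch; roll of up axis toward tool-y side
    u=-H*np.cos(pitch)-Z*np.sin(pitch); a0=Z*np.cos(pitch)-H*np.sin(pitch)
    y=np.cross(a0,u)  # lateral
    a=a0*np.cos(roll)+y*np.sin(roll); return ortho(u,a)
E
python3 - <<'E'
from h import *
Mt=ortho((-.722,.03,.69),(-.43,.73,-.53)); print(Mt.round(2)); np.save('Mt.npy',Mt)
print('lateral L',L, 'R0 y',R0[:,1])
q0=np.array(status.current_joint_positions()); print(q0.round(2))
for pitch in (0,.2,.3,.45):
  for rd in (-12,-8,0,8,12):
    R=Mw(pitch,np.radians(rd))@Mt.T
    out=[]
    for G in [(578.1,-162.5,220),(578.1,-162.5,56)]:
        q=kin.ik(tcp(G,R),R); out.append(None if q is None else np.round(q,2).tolist())
    print(pitch,rd,'z',R[:,2].round(2),'y',R[:,1].round(2),out)
E
```

```text
[[-0.45 -0.72  0.52]
 [ 0.73  0.03  0.68]
 [-0.51  0.69  0.52]]
lateral L [ 0.95313571 -0.30254308  0.        ] R0 y [ 0.95300351 -0.30295927  0.        ]
[ 0.09  0.45  1.65 -0.18  1.05  0.49]
0 -12 z [ 0.37 -0.84 -0.39] y [ 0.48 -0.18  0.86] [[-0.08, 0.69, 1.94, 4.47, 0.98, 2.23], [-0.08, 1.04, 1.92, 4.29, 1.09, 2.59]]
0 -8 z [ 0.34 -0.83 -0.43] y [ 0.54 -0.2   0.82] [[-0.09, 0.67, 1.92, 4.55, 0.95, 2.1], [-0.09, 1.02, 1.9, 4.34, 1.03, 2.48]]
0 0 z [ 0.28 -0.81 -0.51] y [ 0.64 -0.23  0.73] [None, [-0.1, 0.97, 1.87, 4.47, 0.94, 2.25]]
0 8 z [ 0.21 -0.79 -0.57] y [ 0.73 -0.26  0.63] [[-0.1, 0.62, 1.81, -1.38, 0.89, 1.56], None]
0 12 z [ 0.17 -0.78 -0.6 ] y [ 0.77 -0.28  0.57] [[-0.11, 0.62, 1.78, -1.29, 0.91, 1.42], None]
0.2 -12 z [ 0.4  -0.76 -0.52] y [ 0.43 -0.35  0.83] [[-0.14, 0.61, 1.95, 4.52, 0.79, 2.25], [-0.14, 0.97, 1.96, 4.21, 0.91, 2.7]]
0.2 -8 z [ 0.37 -0.74 -0.56] y [ 0.49 -0.36  0.8 ] [None, [-0.15, 0.94, 1.95, 4.27, 0.85, 2.59]]
0.2 0 z [ 0.32 -0.7  -0.63] y [ 0.6  -0.37  0.71] [None, [-0.16, 0.9, 1.91, 4.41, 0.74, 2.33]]
0.2 8 z [ 0.25 -0.67 -0.7 ] y [ 0.69 -0.38  0.6
[... 484 characters left out ...]
4.37, 0.64, 2.38]]
0.3 8 z [ 0.27 -0.6  -0.75] y [ 0.67 -0.44  0.59] [[-0.21, 0.52, 1.83, -1.11, 0.63, 1.36], None]
0.3 12 z [ 0.23 -0.58 -0.78] y [ 0.72 -0.44  0.54] [[-0.22, 0.52, 1.8, -0.99, 0.66, 1.2], None]
0.45 -12 z [ 0.44 -0.62 -0.65] y [ 0.37 -0.54  0.76] [None, None]
0.45 -8 z [ 0.42 -0.59 -0.69] y [ 0.43 -0.54  0.72] [None, [-0.24, 0.87, 1.99, 4.09, 0.62, 2.79]]
0.45 0 z [ 0.37 -0.54 -0.76] y [ 0.54 -0.54  0.65] [[-0.26, 0.49, 1.9, -1.21, 0.47, 1.6], [-0.26, 0.83, 1.96, 4.27, 0.49, 2.49]]
0.45 8 z [ 0.31 -0.49 -0.82] y [ 0.65 -0.52  0.55] [[-0.28, 0.48, 1.84, -0.89, 0.52, 1.18], None]
0.45 12 z [ 0.27 -0.46 -0.84] y [ 0.7  -0.51  0.5 ] [[-0.29, 0.48, 1.81, -0.76, 0.56, 1.0], None]
```

```bash
python3 - <<'E'
from h import *
Mt0=np.load('Mt.npy')
def mt(p,r): # pitch p, roll r in tool
    u=np.array([-np.cos(p),0,np.sin(p)]);a0=np.array([-np.sin(p),0,-np.cos(p)]);y=np.array([0,1.,0])
    return ortho(u,a0*np.cos(r)+y*np.sin(r))
r0=np.radians(47)
for p in (.0,.15,.3,.5):
  for rd in (0,8,15):
    R=Mw(0,np.radians(rd))@mt(p,r0).T
    out=[]
    for gz in (220,150,100,54):
        q=kin.ik(tcp((578.1,-162.5,gz),R),R); out.append(None if q is None else np.round(q,2).tolist())
    print(p,rd,'z',R[:,2].round(2),'y',R[:,1].round(2),out)
E
```

```text
0.0 0 z [ 0.7  -0.22 -0.68] y [ 0.65 -0.21  0.73] [[-0.54, 0.46, 2.1, 2.5, 0.28, -2.68], None, None, None]
0.0 8 z [ 0.6  -0.19 -0.78] y [ 0.74 -0.24  0.63] [[-0.52, 0.43, 2.01, 1.33, 0.14, -1.5], [-0.52, 0.58, 2.06, 2.47, 0.22, -2.65], None, None]
0.0 15 z [ 0.51 -0.16 -0.85] y [ 0.81 -0.26  0.53] [[-0.51, 0.42, 1.93, 0.42, 0.27, -0.57], [-0.51, 0.56, 1.98, 1.11, 0.12, -1.28], [-0.51, 0.67, 2.0, 2.2, 0.13, -2.38], [-0.51, 0.77, 2.01, 2.63, 0.22, -2.81]]
0.15 0 z [ 0.64 -0.36 -0.67] y [ 0.65 -0.21  0.73] [[-0.43, 0.47, 2.09, 3.37, 0.25, 2.83], None, None, None]
0.15 8 z [ 0.55 -0.33 -0.77] y [ 0.74 -0.24  0.63] [[-0.42, 0.44, 2.0, -1.41, 0.08, 1.32], [-0.42, 0.59, 2.05, 3.53, 0.2, 2.67], [-0.42, 0.71, 2.06, 3.38, 0.33, 2.83], None]
0.15 15 z [ 0.45 -0.3  -0.84] y [ 0.81 -0.26  0.53] [[-0.42, 0.43, 1.92, -0.39, 0.24, 0.28], [-0.42, 0.57, 1.97, -1.2, 0.1, 1.11], [-0.42, 0.67, 1.99, 3.91, 0.13, 2.28], [-0.42, 0.78, 2.0, 3.56, 0.22, 2.64]]
0.3 0 z [ 0.58 -0.49 -0.65] y [ 0.65 -0.21  0.73] [[-0.33, 0.5, 2.05, 4.03, 0.37, 2.27], [-0.33, 0.67, 2.09, 3.74, 0.52, 2.59], [-0.33, 0.79, 2.1, 3.6
[... 284 characters left out ...]
 0.46, 1.89, -0.93, 0.37, 0.88], [-0.33, 0.59, 1.94, -1.43, 0.29, 1.41], [-0.33, 0.7, 1.96, 4.44, 0.3, 1.84], [-0.33, 0.8, 1.97, 4.15, 0.34, 2.14]]
0.5 0 z [ 0.47 -0.65 -0.6 ] y [ 0.65 -0.21  0.73] [[-0.21, 0.55, 1.99, 4.44, 0.6, 1.98], [-0.21, 0.71, 2.02, 4.2, 0.67, 2.27], [-0.21, 0.82, 2.03, 4.08, 0.73, 2.43], [-0.21, 0.93, 2.02, 4.0, 0.79, 2.54]]
0.5 8 z [ 0.38 -0.62 -0.68] y [ 0.74 -0.24  0.63] [None, [-0.21, 0.67, 1.96, 4.52, 0.57, 1.88], [-0.21, 0.77, 1.97, 4.35, 0.6, 2.08], [-0.21, 0.87, 1.96, 4.23, 0.64, 2.24]]
0.5 15 z [ 0.3  -0.6  -0.74] y [ 0.81 -0.26  0.53] [[-0.22, 0.51, 1.85, -1.17, 0.6, 1.18], [-0.22, 0.65, 1.89, -1.42, 0.55, 1.49], None, [-0.22, 0.84, 1.91, 4.51, 0.56, 1.89]]
```

A flipped-wrist branch (q4 about 4) can hold the mallet upright over the rest. First I'll bring the head off the palm by letting the handle settle into the notch, which takes out most of the pitch. I'll hover over the rest and look.

```bash
python3 - <<'E'
from h import *
R=tr(0.14,0).as_matrix()
G=np.array(status.current_position())-19*np.array(status.current_eef_rot())[:,2]
bot.move_linear(tcp((530,110,270),R),frame=R,max_speed=200)
bot.move_linear(tcp((578.1,-162.5,270),R),max_speed=250)
bot.move_linear(tcp((578.1,-162.5,170),R),max_speed=200); bot.dwell(.1)
for n in ['scene','side','wrist']: snap(n,n+'12')
print(status.current_time_s(),np.round(status.current_wrist_force(),1))
j=load('side12')['image'][150:310,250:390,::-1];i=load('scene12')['image'][130:290,300:480,::-1]
cv2.imwrite('pics/d12c.png',cv2.resize(j,None,fx=3.7,fy=3.7,interpolation=2));cv2.imwrite('pics/s12c.png',cv2.resize(i,None,fx=3.7,fy=3.7,interpolation=2))
E
```

```text
22.475 [ 0.5  0.5 -2.9]
```

View pics/d12c.png

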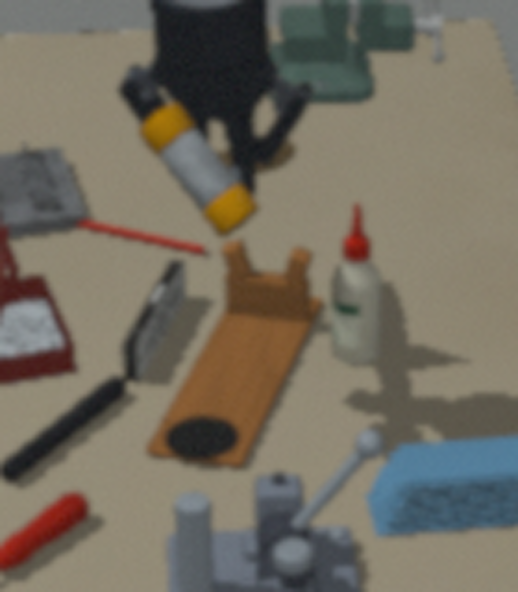

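View pics/scene12.png

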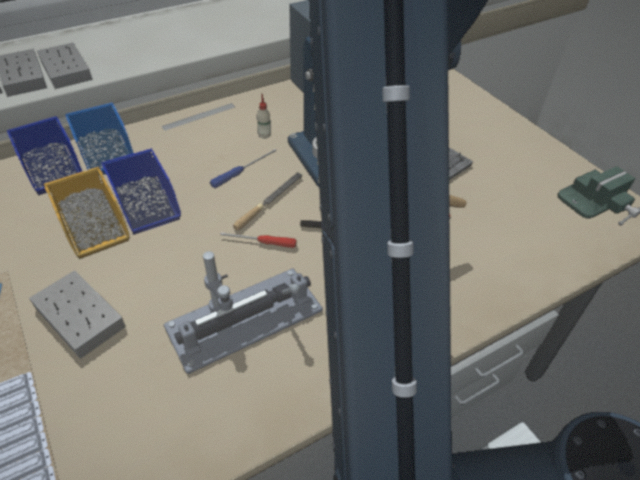

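View pics/wrist12.png

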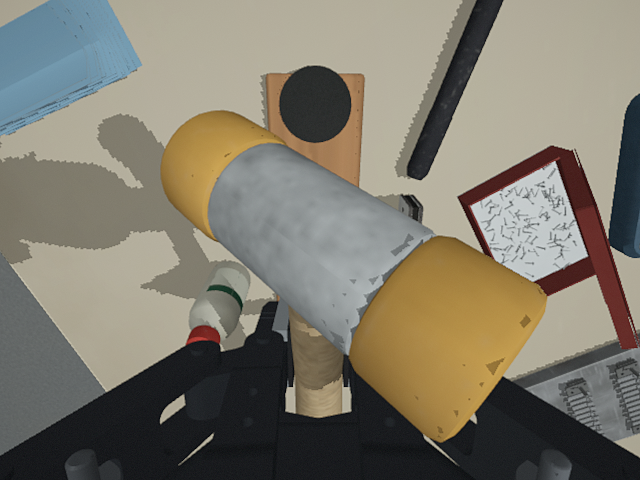

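```bash
python3 - <<'E'
from h import *
s=load('scene12');w=load('wrist12')
print('pad',onz(w,315,104,8).round(1))
R=np.array(status.current_eef_rot());p=np.array(status.current_position());G=p-19*R[:,2];print(G.round(1))
for e in (-.05,0,.05,.1):
  for pt in (.7,.76,.85):
    u=R@np.array([-np.cos(pt),e,np.sin(pt)]); print(e,pt,proj(s,G+170*u).round(1),proj(s,G+99*u).round(1), (G+120*u).round(0))
i=s['image'][170:240,430:500,::-1];cv2.imwrite('pics/s12b.png',cv2.resize(i,None,fx=8,fy=8,interpolation=2))
E
```

```text
pad [600.6 -91.5   8. ]
[ 579.  -162.8  171.6]
-0.05 0.7 [450.7 219.7] [425.6 209.1] [ 543. -258.  108.]
-0.05 0.76 [447.3 223. ] [423.7 211.1] [ 544. -254.  102.]
-0.05 0.85 [441.9 227.8] [420.5 214. ] [ 546. -248.   93.]
0 0.7 [449.1 216.9] [424.8 207.4] [ 548. -260.  108.]
0 0.76 [445.8 220.2] [422.8 209.5] [ 550. -256.  102.]
0 0.85 [440.4 225. ] [419.6 212.4] [ 552. -250.   93.]
0.05 0.7 [447.6 214.1] [423.9 205.8] [ 554. -262.  108.]
0.05 0.76 [444.2 217.4] [421.9 207.8] [ 555. -258.  102.]
0.05 0.85 [438.9 222.2] [418.8 210.7] [ 557. -251.   93.]
0.1 0.7 [446.  211.4] [423.  204.1] [ 560. -263.  108.]
0.1 0.76 [442.7 214.7] [421.1 206.2] [ 561. -260.  102.]
0.1 0.85 [437.4 219.4] [418.  209.1] [ 563. -253.   93.]
```

View pics/s12b.png

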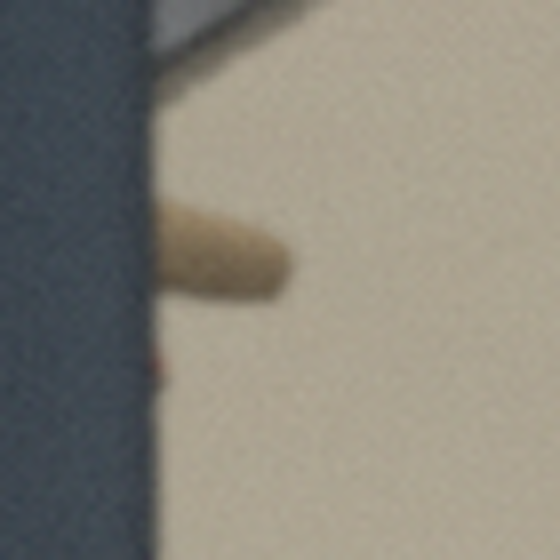

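```bash
python3 - <<'E'
from h import *
s=load('scene12')
R=np.array(status.current_eef_rot());p=np.array(status.current_position());G=p-19*R[:,2]
# re-triangulate head from wrist12+side12
w=load('wrist12');d=load('side12')
f=lambda a,b:(250+a/3.7,150+b/3.7)
T=tri([(w,493,365),(d,*f(166,127))]);B=tri([(w,182,178),(d,*f(236,212))]);m=(T[0]+B[0])/2
mt=R.T@(m-G);print(T[0].round(1),B[0].round(1),np.round(T[1]+B[1],1),'m tool',mt.round(1),'len',np.linalg.norm(T[0]-B[0]),'ax tool',(R.T@(T[0]-B[0])/np.linalg.norm(T[0]-B[0])).round(2))
from scipy.optimize import least_squares
def res(x):
    u=np.array([-np.cos(x[0])*np.cos(x[1]),np.sin(x[1]),np.sin(x[0])*np.cos(x[1])]); return proj(s,m+R@u*244)-[466,202.7]
r=least_squares(res,[.5,0]);print(r.x,r.cost)
u=np.array([-np.cos(r.x[0])*np.cos(r.x[1]),np.sin(r.x[1]),np.sin(r.x[0])*np.cos(r.x[1])])
print('u',u,'at x=0:',mt+u*(mt[0]/-u[0]), 'notch174',mt+174*u,'world',(G+R@(mt+174*u)).round(1))
E
```

```text
[ 619.  -132.4  230.9] [568.2 -88.5 188.5] [4.6 4.6 4.  4. ] m tool [ 48.4  -1.8 -45.3] len 79.41177482384981 ax tool [-0.4   0.78 -0.48]
[ 0.52546434 -0.00090037] 1.6155871338926322e-27
u [-0.86509076 -0.00090037  0.50161455] at x=0: [  0.          -1.83432009 -17.25318355] notch174 [-102.09271253   -1.9405764    41.94429347] world [ 544.8 -264.2  144.3]
```

Fitting the butt tip in the scene view, the handle has slid towards the palm. It now crosses 17 mm above the grasp point, pitched 0.53 in the tool and gripped about 56 mm from the head. I'll lower it so the notch pushes the handle towards level.

```bash
cat >> h.py <<'E'
RD=np.array([-.302,-.9533]); PAD=np.array([600.7,-91.3])
def tcpC(C,R,off): return np.asarray(C,float)-R@np.asarray(off,float)+19*R[:,2]
E
python3 - <<'E'
from h import *
R=tr(0.14,0).as_matrix(); off=(0,-1.8,-17)
xy=PAD+56*RD
grab(60)
bot.move_linear(tcpC((*xy,130),R,off),max_speed=120)
print(np.round(status.current_wrist_force(),1))
for z in (100,88,77,66):
    bot.move_linear(tcpC((*xy,z),R,off),max_speed=60)
    print(z,np.round(status.current_wrist_force(),1),np.round(status.current_ft_torque(),2))
for n in ['scene','side','wrist']: snap(n,n+'13')
print(status.current_time_s(),status.current_width())
E
```

```text
[ 0.6 -0.2 -3.7]
100 [-2.   1.3  3.9] [-0.56  0.56 -0.19]
88 [-1.3  2.6  5.4] [-0.48  0.42 -0.2 ]
77 [-0.2  3.7  5.6] [-0.37  0.43 -0.2 ]
66 [0.1 5.  4.3] [-0.17  0.35 -0.2 ]
25.15 0.20126492689389772
```

View pics/wrist13.png

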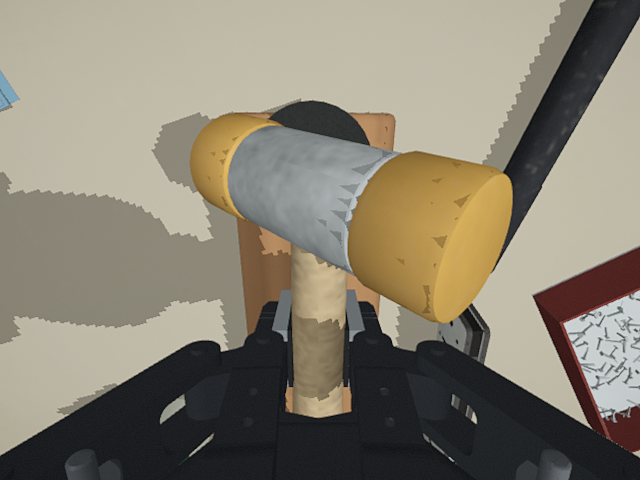

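```bash
python3 - <<'E'
from h import *
j=load('side13')['image'][180:310,250:390,::-1]
cv2.imwrite('pics/d13c.png',cv2.resize(j,None,fx=4.5,fy=4.5,interpolation=2))
E
```

```text
(no output)
```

View pics/d13c.png

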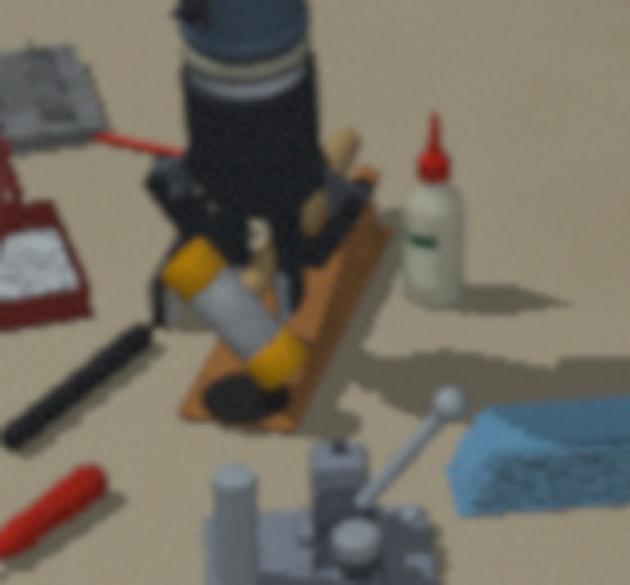

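The notch works: the handle is nearly level and the head is off the palm, with the top face at (475,245) and the lower cap end at (203,165). About 45° of roll remains. I'll measure the pose in the tool again from here.

```bash
python3 - <<'E'
from h import *
R=np.array(status.current_eef_rot());p=np.array(status.current_position());G=p-19*R[:,2]
w=load('wrist13');d=load('side13');s=load('scene13')
f=lambda a,b:(250+a/4.5,180+b/4.5)
T=tri([(w,474,247),(d,*f(180,258))]);B=tri([(w,205,168),(d,*f(291,370))])
m=(T[0]+B[0])/2;ax=T[0]-B[0]
print('T',T[0].round(1),'B',B[0].round(1),np.round(T[1]+B[1],1),'len',np.linalg.norm(ax),'m',m.round(1))
bt=onz(d,*f(343,143),60); print('butt side z60',bt.round(1),'len to m',np.linalg.norm(bt-m))
print('m tool',(R.T@(m-G)).round(1),'ax tool',(R.T@ax/np.linalg.norm(ax)).round(2),'G',G.round(1))
u=bt-m;u/=np.linalg.norm(u);print('u world',u.round(2),'rest dir',RD,'u tool',(R.T@u).round(2))
E
```

```text
T [ 632.9 -100.1   97.9] B [570.4 -75.4  38.6] [0.3 0.3 3.1 3.1] len 89.63716895447234 m [601.6 -87.7  68.3]
butt side z60 [ 532.4 -294.9   60. ] len to m 218.61007940142366
m tool [ 58.1  -2.5 -26.7] ax tool [-0.14  0.75 -0.65] G [ 585.5 -146.9   49.9]
u world [-0.32 -0.95 -0.04] rest dir [-0.302  -0.9533] u tool [-0.98 -0.01  0.18]
```

View pics/scene13.png

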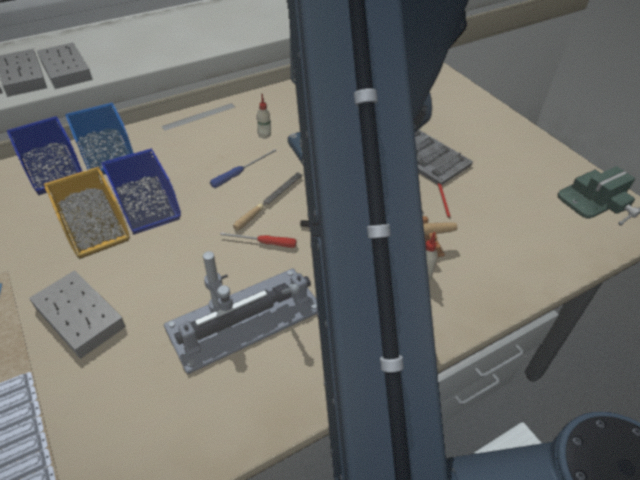

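The head axis length reads 89.6 mm, so this pose is good. The handle crosses 13 mm above the grasp point, pitched 0.225 and rolled 49° in the tool. I'll check reachability for placing it with the tool rolled.

```bash
python3 - <<'E'
from h import *
R=np.array(status.current_eef_rot())
a=np.array([.70,-.275,.66]);u=np.array([-.302*.996,-.9533*.996,-.085])
Mt=R.T@ortho(u,a); np.save('Mt.npy',Mt); print(Mt.round(3))
off=(0,-2.5,-13.); xy=PAD+59.6*RD
print(np.round(status.current_joint_positions(),2))
for rd in (8,12,15,18):
    Rt=Mw(0,np.radians(rd))@Mt.T
    print(rd,'z',Rt[:,2].round(2),'y',Rt[:,1].round(2))
    for z in (300,250,200,150,120,90,57):
        q=kin.ik(tcpC((*xy,z),Rt,off),Rt); print('  ',z,None if q is None else np.round(q,2).tolist())
E
```

```text
[[-0.146 -0.975  0.168]
 [ 0.751  0.001  0.66 ]
 [-0.644  0.222  0.732]]
[-0.37  0.78  1.61 -0.21  0.74  0.09]
8 z [ 0.54 -0.4  -0.74] y [ 0.72 -0.23  0.65]
   300 [-0.35, 0.33, 1.9, -0.83, 0.27, 0.78]
   250 [-0.35, 0.43, 1.96, -1.35, 0.2, 1.32]
   200 [-0.35, 0.53, 2.0, 4.26, 0.22, 2.0]
   150 [-0.35, 0.64, 2.02, 3.86, 0.31, 2.42]
   120 [-0.35, 0.7, 2.03, 3.72, 0.37, 2.56]
   90 [-0.35, 0.77, 2.04, 3.63, 0.43, 2.66]
   57 [-0.35, 0.85, 2.04, 3.57, 0.5, 2.73]
12 z [ 0.49 -0.39 -0.78] y [ 0.76 -0.24  0.6 ]
   300 [-0.35, 0.33, 1.86, -0.6, 0.36, 0.54]
   250 [-0.35, 0.42, 1.91, -0.9, 0.26, 0.85]
   200 None
   150 [-0.35, 0.62, 1.98, 4.23, 0.23, 2.03]
   120 [-0.35, 0.68, 2.0, 3.98, 0.27, 2.29]
   90 [-0.35, 0.75, 2.0, 3.82, 0.33, 2.46]
   57 [-0.35, 0.82, 2.0, 3.7, 0.39, 2.59]
15 z [ 0.45 -0.38 -0.81] y [ 0.79 -0.25  0.55]
   300 [-0.34, 0.34, 1.83, -0.5, 0.43, 0.43]
   250 [-0.34, 0.42, 1.88, -0.7, 0.32, 0.64]
   200 [-0.34, 0.51, 1.92, -1.06, 0.23, 1.02]
   150 None
   120 [-0.34, 0.67, 1.97, 4.3, 0.22, 1.96]
   90 [-0.34, 0.74, 1.97, 4.05, 0.26, 2.22]
   57 [-0.34, 0.81, 1.98, 3.86, 0.31, 2.41]
18 z [ 0.41 -0.36 -0.84] y [ 0.82 -0.26  0.51]
   300 [-0.34, 0.34, 1.79, -0.43, 0.51, 0.35]
   250 [-0.34, 0.42, 1.85, -0.57, 0.39, 0.5]
   200 [-0.34, 0.51, 1.89, -0.8, 0.29, 0.75]
   150 [-0.34, 0.6, 1.92, -1.22, 0.22, 1.18]
   120 None
   90 [-0.34, 0.73, 1.94, 4.39, 0.22, 1.87]
   57 [-0.34, 0.8, 1.95, 4.11, 0.25, 2.16]
```

```bash
python3 - <<'E'
from h import *
d=load('side0'); print('press base',onz(d,187,258,0).round(0),onz(d,225,255,0).round(0),'bottle',onz(d,346,246,0).round(0))
Mt=np.load('Mt.npy');off=(0,-2.5,-13.); xy=PAD+59.6*RD
R=np.array(status.current_eef_rot())
bot.move_linear(tcpC((*xy,180),R,off),max_speed=150)
Rt=Mw(0,np.radians(12))@Mt.T
bot.reach(tcpC((530,-130,310),Rt,off),Rt)
print(np.round(status.current_joint_positions(),2),status.current_time_s(),np.round(status.current_wrist_force(),1))
for xx in (530,560): print(kin.ik(tcpC((xx,-130,310),Rt,off),Rt))
for n in ['scene','side','wrist']: snap(n,n+'14')
j=load('side14')['image'][100:310,220:430,::-1]
cv2.imwrite('pics/d14c.png',cv2.resize(j,None,fx=2.8,fy=2.8,interpolation=2))
E
```

```text
press base [ 912. -175.    0.] [ 811. -183.    0.] bottle [ 484. -206.    0.]
[-0.35  0.25  1.97 -0.63  0.34  0.57] 26.7333 [ 0.8  0.3 -3.4]
[-0.34756451  0.24566806  1.96753351 -0.63056763  0.34393971  0.5702705 ]
[-0.32311352  0.28612267  1.90200955 -0.61975619  0.37583021  0.5741087 ]
```

View pics/d14c.png

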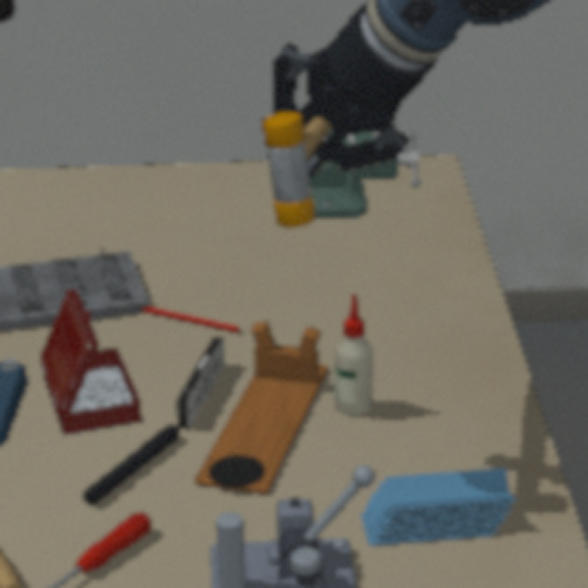

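View pics/wrist14.png

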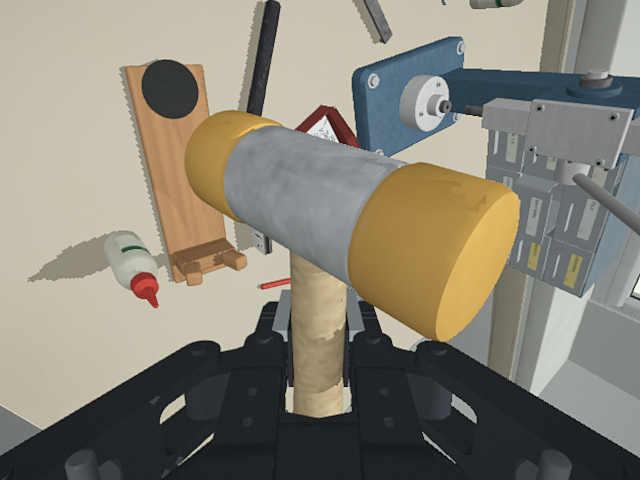

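Over the rest the mallet now hangs nearly upright; the side view shows the head from (283,120) to (293,215), leaning slightly as intended. Next I'll switch wrist branch up high, then come down.

```bash
python3 - <<'E'
from h import *
Mt=np.load('Mt.npy');off=(0,-2.5,-13.); xy=PAD+59.6*RD
Rt=Mw(0,np.radians(12))@Mt.T
grab(100)
q=kin.ik(tcpC((*xy,125),Rt,off),Rt); q=np.array(q); print(q.round(2))
assert q[3]>2
c=np.array(status.current_joint_positions())
bot.goto_joints([c[0],c[1],c[2],q[3],q[4],q[5]]); print(status.current_time_s())
bot.goto_joints([q[0],c[1]+.1,c[2],q[3],q[4],q[5]])
bot.goto_joints(q); bot.dwell(.1)
print(status.current_time_s(),np.round(status.current_position(),1),tcpC((*xy,125),Rt,off).round(1),np.round(status.current_wrist_force(),1))
for n in ['scene','side','wrist']: snap(n,n+'15')
j=load('side15')['image'][150:310,240:400,::-1]
cv2.imwrite('pics/d15c.png',cv2.resize(j,None,fx=3.7,fy=3.7,interpolation=2))
E
```

```text
[-0.35  0.67  1.99  4.02  0.26  2.25]
30.95
32.2917 [ 601.6 -161.7  104. ] [ 600.2 -161.1  101.5] [ 0.8  0.3 -3.3]
```

View pics/d15c.png

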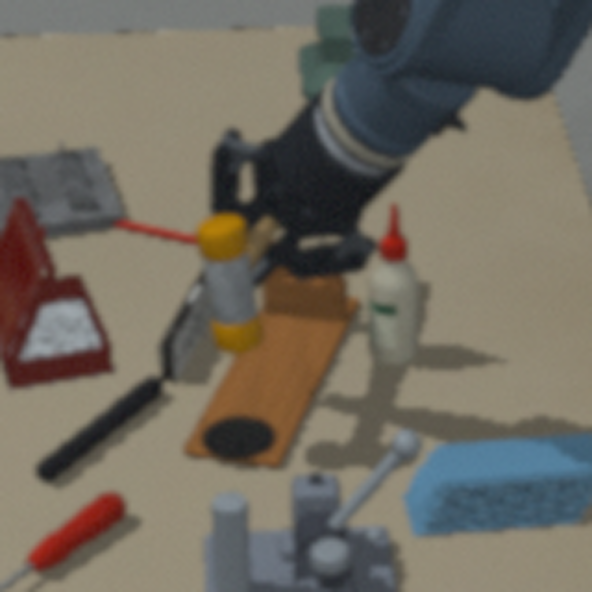

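View pics/wrist15.png

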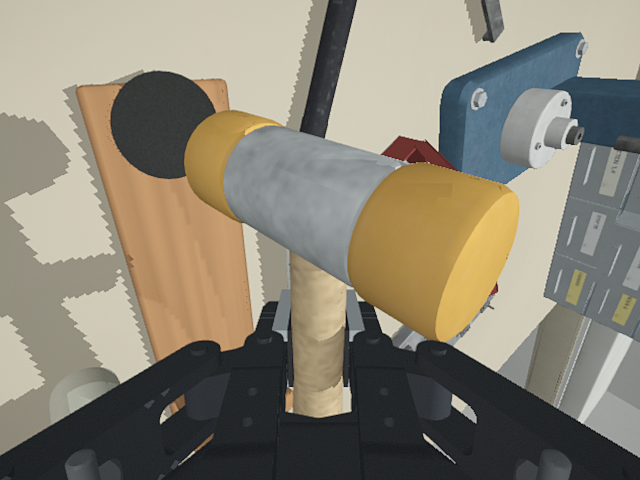

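View pics/scene15.png

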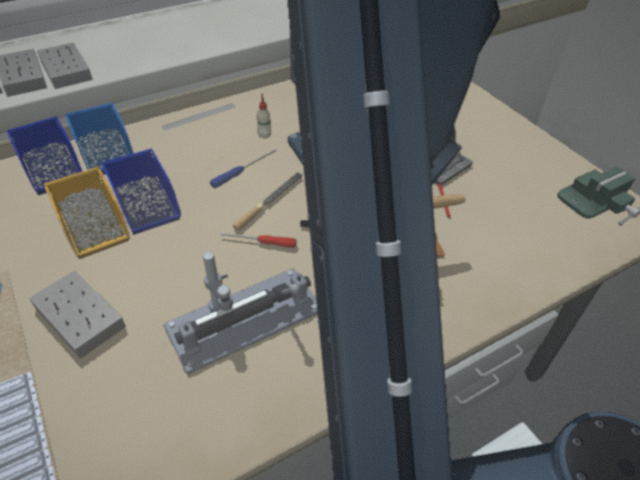

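```bash
python3 - <<'E'
from h import *
R=np.array(status.current_eef_rot());p=np.array(status.current_position());G=p-19*R[:,2]
w=load('wrist15');d=load('side15');s=load('scene15')
f=lambda a,b:(240+a/3.7,150+b/3.7)
T=tri([(w,477,257),(d,*f(222,228))]);B=tri([(w,203,167),(d,*f(238,338))])
m=(T[0]+B[0])/2;ax=T[0]-B[0];L_=np.linalg.norm(ax);ax/=L_
print('T',T[0].round(1),'B',B[0].round(1),np.round(T[1]+B[1],1),L_,'m',m.round(1),'ax',ax.round(2))
print('roll deg (L)',np.degrees(np.arctan2(ax@L,ax[2])),'along H',np.degrees(np.arctan2(ax@H,ax[2])))
print('m tool',(R.T@(m-G)).round(1))
from scipy.optimize import least_squares
# butt tip in scene
i=s['image'][180:230,420:480,::-1];cv2.imwrite('pics/s15b.png',cv2.resize(i,None,fx=10,fy=10,interpolation=2))
E
```

```text
T [605.2 -90.3 175.4] B [592.8 -87.5  90.3] [0.4 0.4 4.8 4.8] 86.10272580734176 m [599.  -88.9 132.8] ax [ 0.14 -0.03  0.99]
roll deg (L) 8.453735578333823 along H 0.7603246351148818
m tool [ 58.3  -1.3 -33.3]
```

View pics/s15b.png

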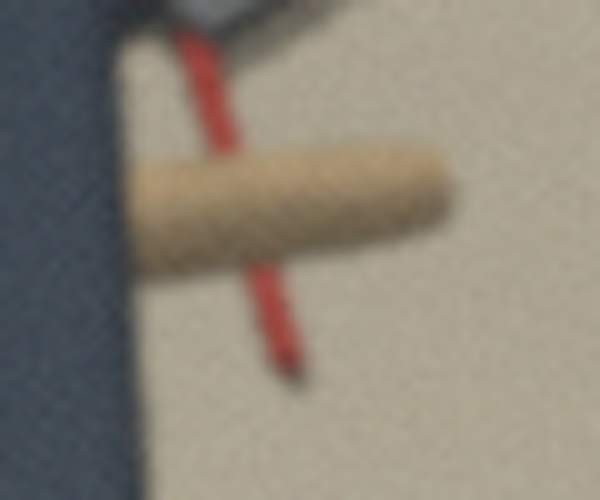

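```bash
python3 - <<'E'
from h import *
s=load('scene15'); from scipy.optimize import least_squares
for m in ([599,-88.9,131],[601,-90,128]):
    m=np.array(m)
    def uu(x): return -H*np.cos(x[0])*np.cos(x[1])+L*np.sin(x[1])-Z*np.sin(x[0])*np.cos(x[1])
    r=least_squares(lambda x:proj(s,m+uu(x)*244)-[465,198.5],[0,0]);u=uu(r.x)
    print('pitch(head up)',r.x[0],'lat',r.x[1],'notch pt',(m+174*u).round(1),'notch tgt',(PAD+174*RD).round(1))
E
```

```text
pitch(head up) 0.007582630564915078 lat 0.010280203329269169 notch pt [ 548.1 -255.3  129.7] notch tgt [ 548.2 -257.2]
pitch(head up) -0.001891492787238459 lat 0.003937370648631348 notch pt [ 549.  -256.1  128.3] notch tgt [ 548.2 -257.2]
```

The mallet is level, its roll is about 8°, and the handle lines up with the notch to 1–2 mm. I'll lower it gently with force checks, then loosen the grip and try to ease the tool more upright while the head stands on the pad.

```bash
python3 - <<'E'
from h import *
p=np.array(status.current_position())+[.7,-1.5,0]
bot.move_linear((p[0],p[1],45),max_speed=120); bot.dwell(.1)
f0=np.array(status.current_wrist_force());print(np.round(status.current_position(),1),f0.round(1))
for z in range(40,20,-2):
    bot.move_linear((p[0],p[1],z),max_speed=50)
    f=np.array(status.current_wrist_force()); print(z,(f-f0).round(1),np.round(status.current_position(),1)[2])
    if (f-f0)[2]>3.5: break
for n in ['scene','side','wrist']: snap(n,n+'16')
print(status.current_time_s())
j=load('side16')['image'][180:310,250:380,::-1]
cv2.imwrite('pics/d16c.png',cv2.resize(j,None,fx=4.5,fy=4.5,interpolation=2))
E
```

```text
[ 600.9 -162.6   45.2] [-2.9  0.5 -3.4]
40 [-0.3  0.8  2.5] 40.8
38 [-0.5  1.5  4.3] 38.6
33.8167
```

View pics/d16c.png

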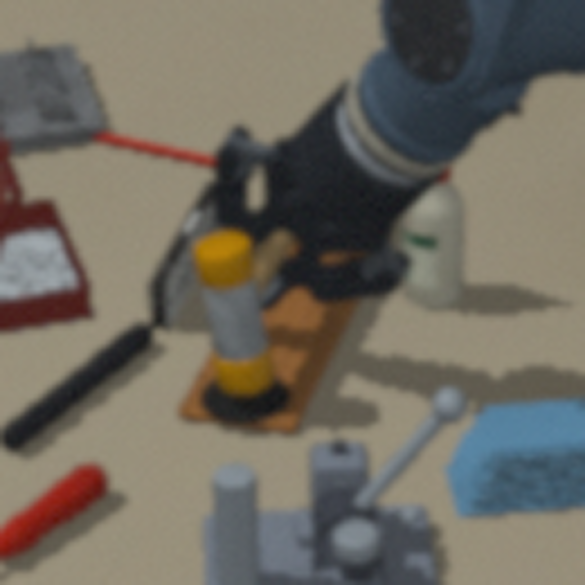

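View pics/wrist16.png

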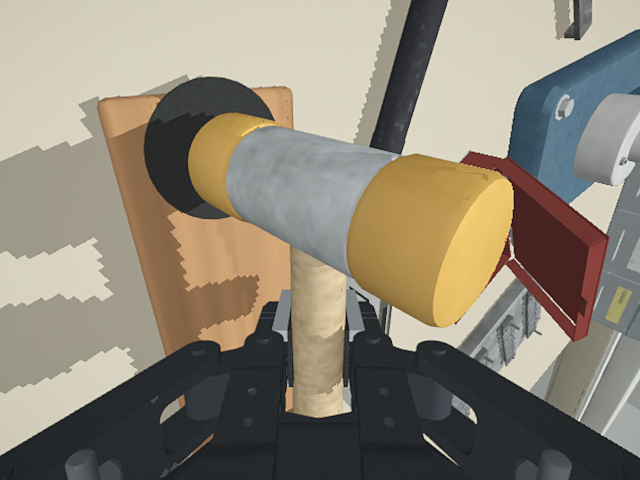

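```bash
python3 - <<'E'
from h import *
w=load('wrist16');d=load('side16');s=load('scene16')
f=lambda a,b:(250+a/4.5,180+b/4.5)
T=tri([(w,474,253),(d,*f(223,245))]);B=tri([(w,205,168),(d,*f(246,386))])
m=(T[0]+B[0])/2;ax=T[0]-B[0];print(T[0].round(1),B[0].round(1),np.round(T[1]+B[1],1),np.linalg.norm(ax).round(1),m.round(1),'roll',np.degrees(np.arctan2(ax@L,ax[2])).round(1),'pitch',np.degrees(np.arctan2(ax@H,ax[2])).round(1))
print('pad',PAD)
i=s['image'][190:250,400:480,::-1];cv2.imwrite('pics/s16b.png',cv2.resize(i,None,fx=8,fy=8,interpolation=2))
print(np.round(status.current_ft_torque(),2))
E
```

```text
[608.5 -94.  108.7] [595.4 -94.2  13.4] [0.  0.  3.4 3.4] 96.2 [602.  -94.1  61. ] roll 7.4 pitch 2.5
pad [600.7 -91.3]
[-0.19  0.63 -0.58]
```

View pics/s16b.png

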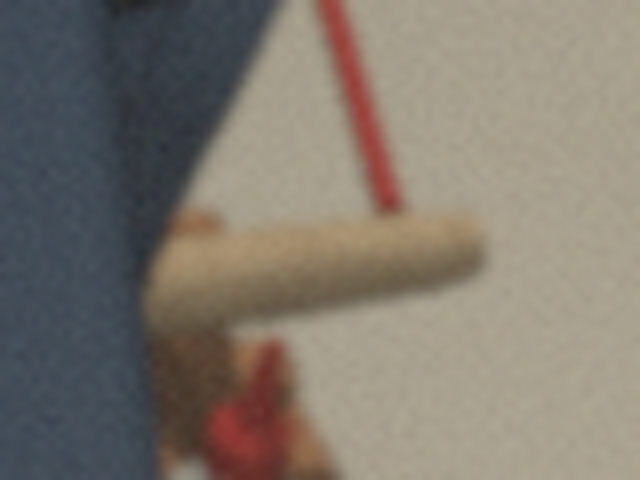

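The handle is down in the notch and the head is still a few mm above the pad. I'll loosen the grip, lower the head the rest of the way, then try easing the tool about the handle.

```bash
python3 - <<'E'
from h import *
grab(25)
p=np.array(status.current_position()); R=np.array(status.current_eef_rot())
print(np.round(status.current_wrist_force(),1))
for z in (36,34,32):
    bot.move_linear((p[0],p[1],z),max_speed=50); print(z,np.round(status.current_wrist_force(),1),np.round(status.current_ft_torque(),2))
for n in ['scene','side','wrist']: snap(n,n+'17')
print(status.current_time_s(),status.current_width())
j=load('side17')['image'][180:310,250:380,::-1]
cv2.imwrite('pics/d17c.png',cv2.resize(j,None,fx=4.5,fy=4.5,interpolation=2))
E
```

```text
[-3.7  0.9  1.2]
36 [-4.9  1.6  1.2] [-0.34  0.72 -0.65]
34 [-4.9  0.7  1.5] [-0.44  0.77 -0.77]
32 [-5.   1.8  3. ] [-0.51  0.79 -0.83]
34.9333 0.20518058155513094
```

View pics/d17c.png

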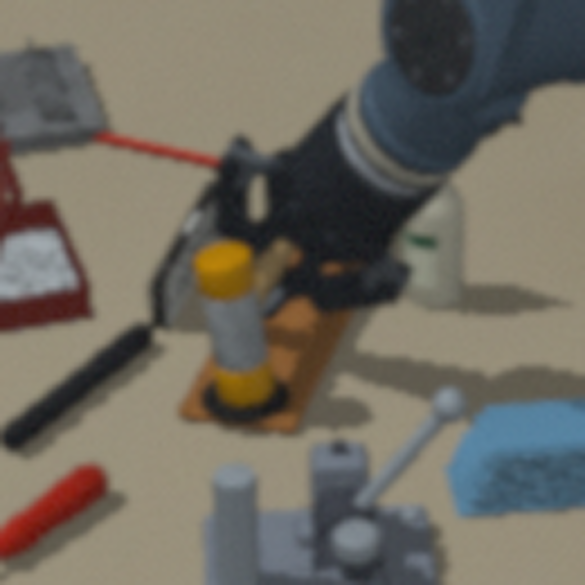

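View pics/wrist17.png

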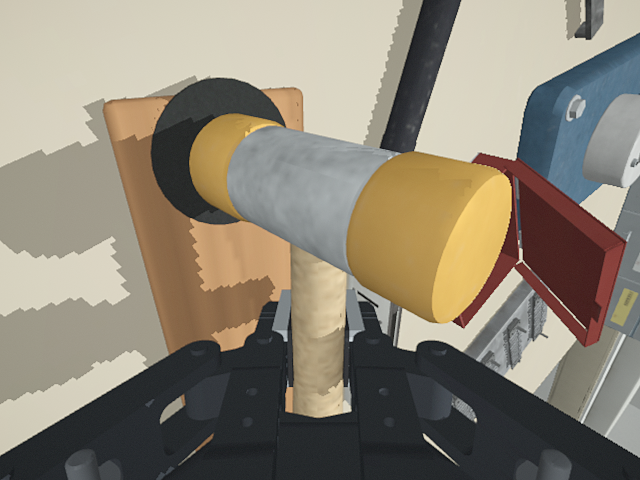

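The head is now on the pad and leans about 7°. I'll ease the tool 8° towards vertical about the handle.

```bash
python3 - <<'E'
from h import *
p=np.array(status.current_position()); R=np.array(status.current_eef_rot()); off=np.array((0,-2.5,-13.))
C=p-19*R[:,2]+R@off; print('C',C.round(1),'y',R[:,1].round(2))
for sg in (1,-1):
    R2=Ro.from_rotvec(sg*np.radians(8)*H).as_matrix()@R
    if R2[2,1]<R[2,1]: break
print(R2[:,1].round(2),kin.ik(tcpC(C,R2,off),R2))
bot.move_linear(tcpC(C,R2,off),frame=R2,max_speed=20)
print(np.round(status.current_wrist_force(),1),np.round(status.current_joint_positions(),2),status.current_time_s())
for n in ['scene','side','wrist']: snap(n,n+'18')
j=load('side18')['image'][180:310,250:380,::-1]
cv2.imwrite('pics/d18c.png',cv2.resize(j,None,fx=4.5,fy=4.5,interpolation=2))
E
```

```text
C [ 584.  -150.    55.5] y [ 0.76 -0.24  0.6 ]
[ 0.84 -0.27  0.48] [-0.34581857  0.79248564  1.9233121   4.34155906  0.221157    1.91711681]
[-5.1  0.8  1.5] [-0.35  0.79  1.92  4.34  0.22  1.92] 35.8083
```

View pics/d18c.png

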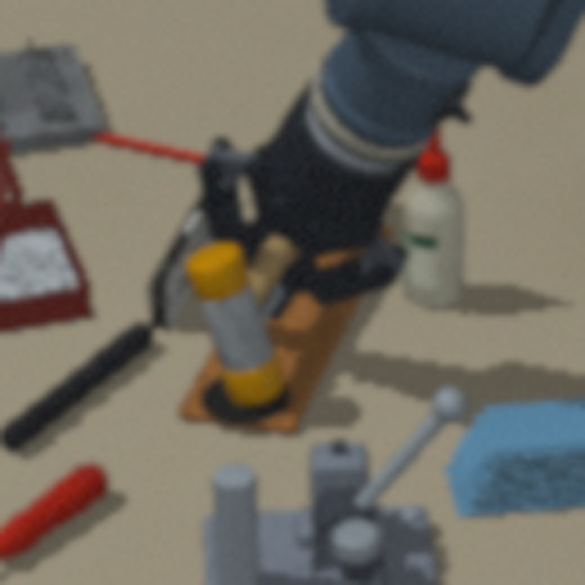

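View pics/wrist18.png

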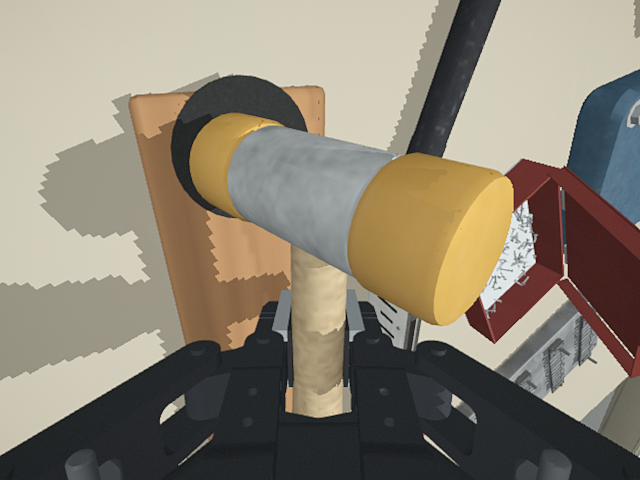

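The mallet turns with the tool and now leans about 15°, which is close to its tipping limit. I'll go back 4.5°, lift 2 mm to free the fingertips from the base, and let go.

```bash
python3 - <<'E'
from h import *
p=np.array(status.current_position()); R=np.array(status.current_eef_rot()); off=np.array((0,-2.5,-13.))
C=p-19*R[:,2]+R@off
for sg in (1,-1):
    R2=Ro.from_rotvec(sg*np.radians(4.5)*H).as_matrix()@R
    if R2[2,1]>R[2,1]: break
C=np.array([584.,-149.,57.5])
bot.move_linear(tcpC(C,R2,off),frame=R2,max_speed=20); bot.dwell(.15)
print(np.round(status.current_wrist_force(),1),np.round(status.current_position(),1),R2[:,1].round(2))
release()
print(np.round(status.current_wrist_force(),1),status.current_time_s())
for n in ['scene','side','wrist']: snap(n,n+'19')
j=load('side19')['image'][180:310,250:380,::-1]
cv2.imwrite('pics/d19c.png',cv2.resize(j,None,fx=4.5,fy=4.5,interpolation=2))
E
```

```text
[-5.  -0.3 -1.5] [ 598.9 -161.5   31.7] [ 0.8  -0.26  0.55]
[ 0.7 -0.1  1.1] 37.325
```

View pics/d19c.png

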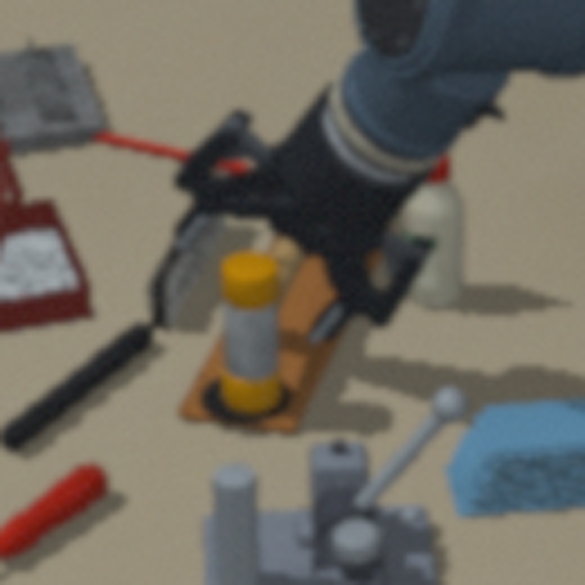

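View pics/wrist19.png

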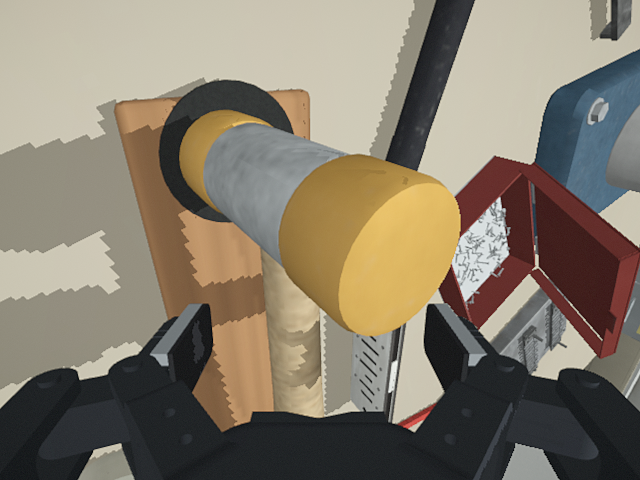

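Released: the mallet now stands upright on the pad, and in the side view the head runs straight from (250,270) to (251,395). I'll back out along the tool axis and check everything.

```bash
python3 - <<'E'
from h import *
p=np.array(status.current_position()); R=np.array(status.current_eef_rot())
bot.move_linear(p-50*R[:,2],max_speed=80)
print(np.round(status.current_wrist_force(),1))
bot.move_linear(p-50*R[:,2]+[0,0,60],max_speed=150)
c=np.array(status.current_joint_positions()); print(c.round(2))
bot.goto_joints([c[0],c[1]-.3,c[2],c[3],c[4],c[5]])
print(status.current_time_s())
for n in ['scene','side','wrist']: snap(n,n+'20')
E
```

```text
[-0.4  0.5  0.3]Traceback (most recent call last):
  File "<stdin>", line 5, in <module>
rig.IKError: the arm cannot follow that straight line within its joint ranges
```

```bash
python3 - <<'E'
from h import *
c=np.array(status.current_joint_positions()); print(c.round(2),np.round(status.current_position(),1))
bot.goto_joints([c[0],c[1]-.25,c[2]-.05,c[3],c[4],c[5]])
print(np.round(status.current_position(),1),np.round(status.current_wrist_force(),1),status.current_time_s())
for n in ['scene','side','wrist']: snap(n,n+'20')
E
```

```text
[-0.32  0.71  2.02  4.06  0.28  2.23] [ 578.3 -143.    73.7]
[ 634.  -161.4  244.4] [-0.3 -0.2  0.4] 38.9917
```

View pics/side20.png

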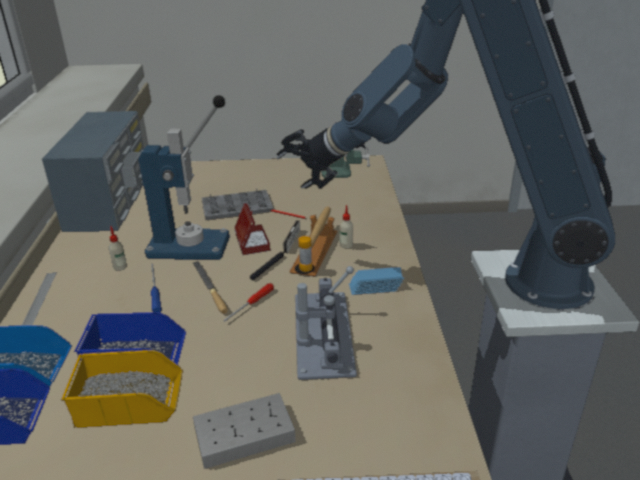

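View pics/wrist20.png

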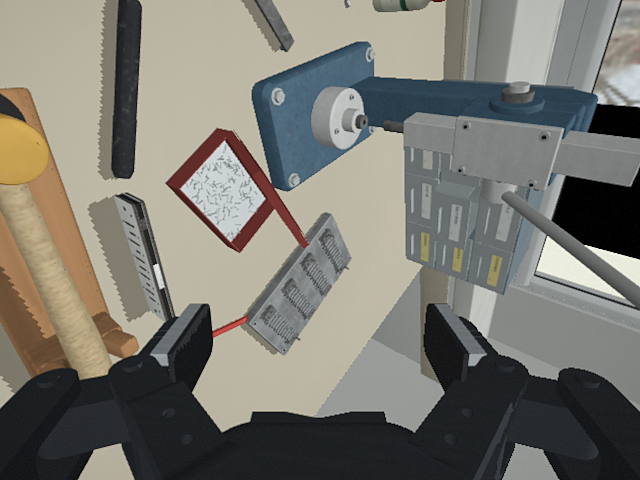

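View pics/scene20.png

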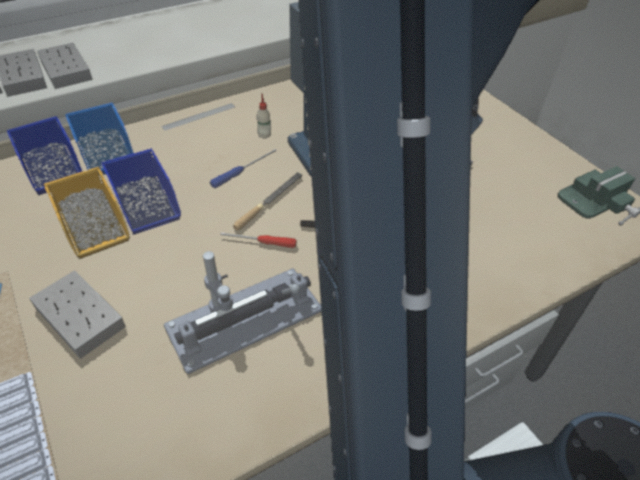

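The side view shows the mallet back in its original place. I'll check it against the first picture.

```bash
python3 - <<'E'
from h import *
a=load('side0')['image'];b=load('side20')['image']
df=cv2.absdiff(a,b).max(2)
c=np.hstack([a[200:380,250:415],b[200:380,250:415]])[:,:,::-1]
cv2.imwrite('pics/cmp20.png',cv2.resize(c,None,fx=2.4,fy=2.4,interpolation=2))
for n,(x0,x1,y0,y1) in dict(mallet=(285,335,200,275),bottle=(336,358,205,250),comb=(280,300,220,255),pack=(350,408,265,296),driver=(222,278,280,325),punch=(318,340,288,315)).items():
    print(n,(df[y0:y1,x0:x1]>40).sum(),df[y0:y1,x0:x1].mean().round(1))
E
```

```text
mallet 95 6.5
bottle 0 2.2
comb 10 4.4
pack 107 7.1
driver 0 2.1
punch 29 7.6
```

View pics/cmp20.png

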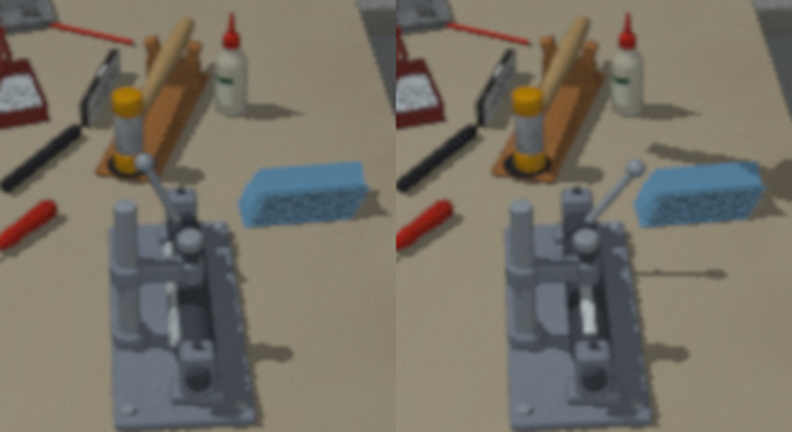

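Before-and-after crops match: mallet head on the pad, handle in the notch, key up, punch up, and bottle, comb, pack and screwdriver unmoved. Handing in.

```bash
python3 - <<'E'
from h import *
workorder.job_done(); print(status.current_time_s())
E
```

```text
the job is handed in; nothing more can be done
the job is handed in; nothing more can be done
```

The job is handed in at about 39 s, but I have no direct measurement that the punch went well past half its stroke.

**Arbor:** I turned it by the ball from about 1.1 rad to key up. The key's midline measured 552.4 mm against 552 to 552.3 mm for the axis and punch. One reading of the ball suggested it is off by up to about 0.04 rad. In the last pictures the key was still up.

**Punch:** I struck it twice.
- **First blow:** it was commanded to about 11 mm of the 14 mm stroke, but the mallet slipped in the grip. The wrist read only about 2.5 N at the end of the stroke, so I could not be sure of the depth.
- **Second blow:** this one was faster and commanded to about 12.5 mm. The mallet rebounded hard against the gripper, which suggests the punch bottomed out. That is inferred from the rebound.
- **After each blow:** the punch was back up in the pictures.

**Mallet:** The second blow left it pitched and rolled in the grip. I used the rest's notch to bring the handle nearly level, re-angled the wrist and set it down. I let go with it leaning about 10° and 2 mm high, and it settled upright. The last pictures show the head on the pad and the handle in the notch, matching the start.

**Other things:** The bottle, comb and screwdriver matched the first picture. The pack's only differences were the arm's shadow and the moved ball beside it. I did not measure how hard the mallet head touched the gripper during the rebound.

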